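# Wring the gauge blocks onto their masters and lock the base

### The job

Make up the caliper-check base: lift the yellow gate out of its groove and park it upright in the grey stand, then wring each loose gauge block onto the master block of its own colour, laying it on the open near end and sliding it under the blue hood until it is flat on the master and fully home against the stop. When every block on the desk is home, lower the gate back into the base's groove, fully down, and leave the batteries and the marker where they are.

Things in the scene. Friction and masses are not known exactly. Their poses are not given: they have to be found in the camera images.
- base: Aluminium base fixed to the desk, plate 8 mm thick, x -48 to 68 mm and y -97 to 97 mm from its origin on the desk. Its +x points away from the robot (turned 0.3 to 0.66 rad to the left). Three lanes along x: the stations stand on it 56 mm apart (y = -56, 0, 56 mm, in varying order), their centres at x = 15.5 mm. The gate groove runs across its near side.
- groove (a point): Centre of the floor of the base's gate groove, axes as the base; 30 mm nearer the robot than the base origin, 8 mm above the desk. The groove runs along y, 12 mm wide at its mouth, 180 mm long, closed at the ends; walls 9 mm high with lips flaring out to 14 mm above its floor. A seated gate bars the lanes, its bar 4.5 mm short of the blocks when they are home.
- gate: Loose gate, 150 g, upright, 66 mm high: aluminium tongue 9 mm thick, 168 mm long, 16 mm high, under a yellow bar 12 mm thick, 168 mm long, 28 mm high, and a black handle 12 mm thick, 60 mm long, 22 mm high on top. Origin: middle of the tongue's lower edge; z up, y along its length, x through its thickness; fits either way round. It starts seated in the base's groove.
- gate_grip (a point): Point on the gate to grip from above, 57 mm above its origin, on the handle in the middle of its length; the fingers close on its 12 mm thickness (along the gate's x). Fingertips more than 22 mm below this point would strike a block home in the middle lane (its top is 40 mm above the desk, 11 mm behind the gate's middle plane).
- stand: Grey parking stand for the gate, fixed to the desk left of the base, 40 mm (x) by 110 mm (y) by 22 mm; origin under its centre. Turned about a quarter turn from the base: its groove (its y) points roughly along the base's x.
- stand_groove (a point): Centre of the stand's groove floor, 8 mm above the desk, axes as the stand. The groove runs along its y, 12 mm wide at its mouth, 9 mm deep plus 5 mm of flared lips, open at both ends (so the gate overhangs 29 mm at each end).
- block_steel: Loose flat gauge block, bright steel grey, 70 x 24 x 16 mm (its x, y, z), about 120 g, lying flat on the desk between robot and base; origin at its centre. Grip it across its 24 mm width. May be absent (None).
- station_steel: Station fixed on the base, axes as the base, origin 8 mm above the desk: a bright steel grey master block 70 x 24 x 16 mm, with a blue hood over its far end: stop at x = 35 mm, roof from x = 21 mm (19 mm above the master; its top 39 mm above the origin), cheeks 27 mm apart with flared mouths from x = 13 mm. A block only gets home by sliding along +x from the open near part.
- top_steel (a point): Centre of the bright steel grey master's upper face, 24 mm above the desk, axes as the base. A block fully home has its centre 8 mm above this point.
- block_brass: Loose flat gauge block, brass yellow, 70 x 24 x 16 mm (its x, y, z), about 120 g, lying flat on the desk between robot and base; origin at its centre. Grip it across its 24 mm width. May be absent (None).
- station_brass: Station fixed on the base, axes as the base, origin 8 mm above the desk: a brass yellow master block 70 x 24 x 16 mm, with a blue hood over its far end: stop at x = 35 mm, roof from x = 21 mm (19 mm above the master; its top 39 mm above the origin), cheeks 27 mm apart with flared mouths from x = 13 mm. A block only gets home by sliding along +x from the open near part.
- top_brass (a point): Centre of the brass yellow master's upper face, 24 mm above the desk, axes as the base. A block fully home has its centre 8 mm above this point.
- block_black: Loose flat gauge block, black, 70 x 24 x 16 mm (its x, y, z), about 120 g, lying flat on the desk between robot and base; origin at its centre. Grip it across its 24 mm width. May be absent (None).
- station_black: Station fixed on the base, axes as the base, origin 8 mm above the desk: a black master block 70 x 24 x 16 mm, with a blue hood over its far end: stop at x = 35 mm, roof from x = 21 mm (19 mm above the master; its top 39 mm above the origin), cheeks 27 mm apart with flared mouths from x = 13 mm. A block only gets home by sliding along +x from the open near part.
- top_black (a point): Centre of the black master's upper face, 24 mm above the desk, axes as the base. A block fully home has its centre 8 mm above this point.
- cell_a: Bystander: small black and copper battery, 14 x 51 x 14 mm, lying on the desk near the robot, right of the blocks.
- cell_b: Bystander: small green and copper battery, 14 x 51 x 14 mm, lying near the left front corner of the desk.
- marker: Bystander: white marker pen with black cap, 128 mm long, 18 mm thick, lying on the desk behind the base.
There are look-alikes about, which are no part of the job. Leave any red or turquoise look-alike of the block_steel alone.

How it is judged:
By the outcome, as a careful person would: the job done as asked, in the order asked, and still so for the second after the job is handed in, with the robot touching nothing.
Of block_steel, block_brass, block_black only 2 to 3 are there at a start; the rules pass over those that are not, and their reading is None.
At some moment in a run one of block_steel, block_brass, block_black may be knocked a few centimetres aside while the robot is not near it.
It also fails if it takes over 210 s, if anything falls off the work surface, if the arm or the gripper's body presses on something with over 40 N, if the wrist force passes 120 N, or if a joint passes its speed limit or range.

### The arm

A 7-joint arm with a two-finger parallel gripper is mounted at the origin on a cart in front of the work surface, level with it; the furniture and walls round the work are solid. World frame = base frame: x ahead of the robot, y to its left, z up, the work surface at z = 0. Lengths are in m, angles in rad, forces in N, time in s.
With the tool pointing down it reaches from about 0.4 to 0.9 m from the base axis. Payload 5.6 kg.
Tool frame: the origin (TCP) lies on the centre line of the jaws, within the pads' length; the fingertips stand ctrl.nose_length ahead of it and the grasp point (between the pads) lies 11 mm behind it (ctrl.nose_length is the distance from the TCP to the fingertips, in m); z points along the fingers, y is the line along which they close (so a half turn about z gives the same grasp; the last joint's range is limited). The gripper opens to 92 mm and grips with 3 to 60 N. Pads are 20 mm wide; open, the fingers measure 128 mm over their backs; the gripper's body (75 mm by 189 mm) begins 69 mm behind the grasp point.
Start: joints at [1.25, 0.468, -0.012, 1.603, 0.006, 1.071, -0.056], TCP at [0.178, -0.625, 0.223] pointing down, gripper open.
Joint ranges: [-2.53, 2.53], [-0.31, 2.02], [-1.57, 1.55], [0.28, 2.44], [-1.29, 4.43], [0.15, 1.84], [-2.92, 2.92]. Speed limits (rad/s): [2.57, 2.57, 3.14, 3.14, 3.14, 3.14, 3.14].

### API

Orientations are given as a unit quaternion [w, x, y, z].
In Python, from bench import observe, vision, order, ctrl gives the robot as it stands. The module is installed in compiled form; this text tells all that it offers.
- The arm moves only by the shell command python3 -m inch 'ROWS' [FORCE]. ROWS is JSON, a list of rows, each an object with "xyz": the shift along the tool's x, y, z scaled (see below), a list of three; "rotation": the turn, a rotation vector about the tool's x, y, z scaled (see below), a list of three; "gripper": the opening, from -1 (shut) to 1 (fully open). A call has 1 to 8 rows; each row is the pose to reach, as a shift and turn from the pose commanded when the call began, along the tool's axes at that moment, turning the shorter way round; what a row does not reach only later rows make up. The controller multiplies each number of a shift by 0.1 m and each number of a turn by 2 pi rad. A row lasts 1/12 s, in which the tool goes at most 41.7 mm and 7.16 degrees, less where a joint would pass 70% of its speed; a pose out of reach is approached as far as the arm can. A call with a number of a shift or a turn outside -1 to 1 is refused whole. A call with a gripper value outside its range is refused whole. The fingers move at their own pace and stop on an object; FORCE is the grip in N (left out, the last holds). Time passes only in rows, so rows that repeat a pose let the fingers close. It gives the time, the measured TCP pose, the force, the opening and the grip force at its end, in the units of the state.
- observe(): the state, without advancing time (a new reading comes with each control period).
- vision.read_camera(name): name is "side" or "top" or "wrist"; returns the picture (480x640x3 uint8, red, green, blue); there is no depth.
- vision.camera_info(name): a dict with "mtx" (3x3 intrinsics, pixels), "camera_from_world" (4x4, takes a point from world to camera coordinates). Camera axes: x right, y down, z forward; pixel columns grow to the right and rows downward; lengths in m; the calibration is good to about 2 mm. A picture is of the moment at which its call begins: read the wrist's pose just before it. camera_info takes no time and is no camera call; for the wrist camera it gives the pose at the moment of the call.
- order.close_job(): hands the job in; it is judged then, once.
The state is a dict: "time": time; "joints": joint angles; "dq": joint speeds; "joint_torque": joint torques, N m; "tcp_pos": TCP position; "tool_rot": TCP orientation; "contact_force": force on the tool from outside, world axes, zero at the start; "moment": the same for the moment, N m; "width": finger opening in m; "gripper_force": force on a finger pad.
Only numpy, scipy, OpenCV 4.12 (cv2) and the standard library are available. Lean on these libraries where they do the work, as an engineer would, in place of code of your own. Each camera call takes 0.05 s, during which the arm holds its last target. There are 200 camera calls.

## Working session

There is one attempt and no reset: what is moved stays moved. The work goes in short steps, Python scripts to look and compute and a shell command to move; the robot and the scene stay as the last step left them, time stands still between calls to the robot, and variables do not carry over. Pictures are saved under pics/ and viewed, at most 14 in all, crops included, and the job is handed in when it is done.

```bash
mkdir -p pics
python3 - <<'E'
from bench import observe, vision, order, ctrl
import cv2,numpy as np
print(observe(), ctrl.nose_length)
for n in ("top","side"):
    im=vision.read_camera(n); cv2.imwrite(f"pics/{n}0.png",im[:,:,::-1]); i=vision.camera_info(n); print(n,np.round(i["mtx"],1).tolist(),np.round(i["camera_from_world"],4).tolist())
E
```

```text
{'time': 0.0, 'joints': array([ 1.2499898 ,  0.46838657, -0.01159789,  1.60364533,  0.00599915,
        1.07141631, -0.05629009]), 'dq': array([-1.09550373e-03, -1.18605001e-03,  3.41195493e-05,  5.93522139e-04,
        5.72558102e-04, -4.84472231e-04, -5.84925857e-04]), 'joint_torque': array([ 7.62328091e-05, -5.20564377e+01, -1.17487687e-02, -2.43748373e+01,
       -5.65401837e-02,  1.72576646e-02,  1.72732580e-04]), 'tcp_pos': array([ 0.17802794, -0.6245306 ,  0.22162527]), 'tool_rot': array([-8.90713617e-04,  9.90372099e-01,  1.38427873e-01, -1.89094787e-04]), 'contact_force': array([-0.30576974, -0.45841007,  0.06136636]), 'moment': array([-0.08840736, -0.01332931, -0.01426705]), 'gripper_force': 0.0, 'width': 0.09174306922050313} 0.008
top [[468.1, 0.0, 320.9], [0.0, 468.1, 244.9], [0.0, 0.0, 1.0]] [[-0.004, -0.9999, -0.011, 0.172], [-0.9869, 0.0058, -0.1614, 0.5443], [0.1615, 0.0102, -0.9868, 0.8322], [0.0, 0.0, 0.0, 1.0]]
side [[494.4, 0.0, 321.1], [0.0, 494.4, 237.2], [0.0, 0.0, 1.0]] [[0.9951, -0.0977, 0.0172, -0.5102], [-0.0295, -0.4574, -0.8888, 0.143], [0.0947, 0.8839, -0.458, 0.6838], [0.0, 0.0, 0.0, 1.0]]
```

View pics/top0.png

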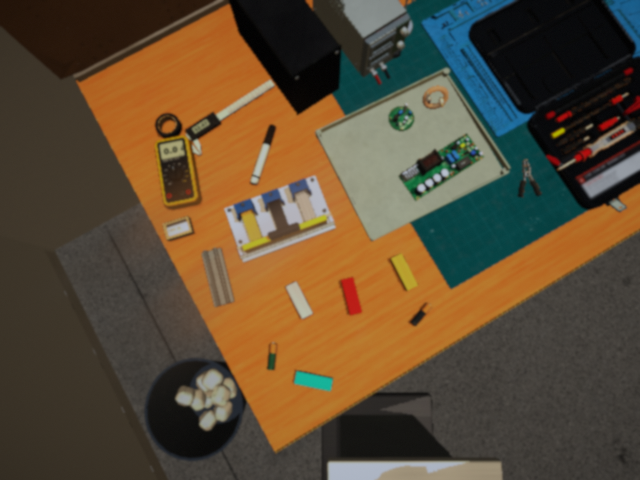

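View pics/side0.png

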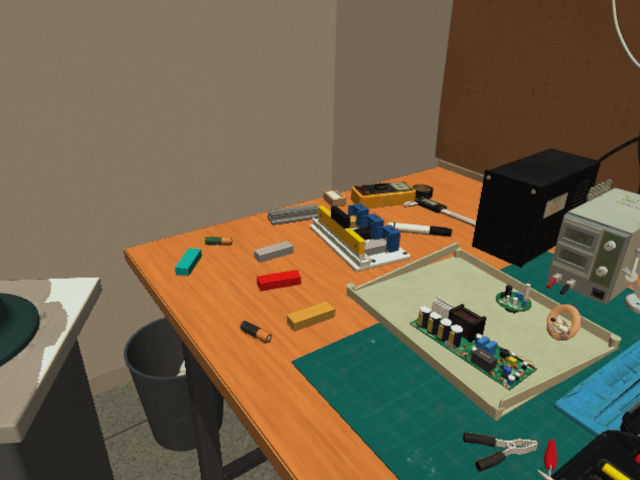

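The top view shows the base at about (280,218) with hoods, masters left to right brass, black and steel, and the yellow gate across its near side. The stand is at (217,277). Blocks: steel-grey (299,300) and brass (403,272). The red block (350,296) and turquoise block (313,380) are look-alikes to leave alone. The batteries are at (272,356) and (418,314), the marker at (262,155). I see no black block.

```bash
cat > h.py <<'E'
import numpy as np, cv2
from scipy.spatial.transform import Rotation as R
from bench import observe, vision, order, ctrl
def ray(info,px,z):
    M=info["camera_from_world"]; Rm,t=M[:3,:3],M[:3,3]; c=-Rm.T@t
    px=np.atleast_2d(px).astype(float); d=np.c_[px,np.ones(len(px))]@np.linalg.inv(info["mtx"]).T@Rm
    return c+d*((z-c[2])/d[:,2])[:,None]
def proj(info,P):
    P=np.atleast_2d(P); M=info["camera_from_world"]; q=(P@M[:3,:3].T+M[:3,3])@info["mtx"].T
    return q[:,:2]/q[:,2:]
def pose():
    s=observe(); q=s["tool_rot"]; return s["tcp_pos"],R.from_quat([q[1],q[2],q[3],q[0]])
def plan(p,yaw):
    """tool straight down, tool-x at world angle yaw (mod pi): shift & turn in move units"""
    t,r=pose(); best=None
    for k in (0,1):
        a=yaw+k*np.pi
        g=R.from_matrix(np.array([[np.cos(a),np.sin(a),0],[np.sin(a),-np.cos(a),0],[0,0,-1]]))
        v=(r.inv()*g).as_rotvec()
        if best is None or np.linalg.norm(v)<np.linalg.norm(best): best=v
    d=r.inv().apply(np.array(p)-t)
    print("shift",np.round(d/0.1,3),"turn",np.round(best/2/np.pi,4),"q7",round(observe()["joints"][6],2))
def mask(im,lo,hi,box=None):
    m=cv2.inRange(cv2.cvtColor(im,cv2.COLOR_RGB2HSV),np.array(lo),np.array(hi))
    if box: b=np.zeros_like(m); x0,y0,x1,y1=box; b[y0:y1,x0:x1]=m[y0:y1,x0:x1]; m=b
    return m
def big(m):
    c,_=cv2.findContours(m,cv2.RETR_EXTERNAL,cv2.CHAIN_APPROX_NONE); return max(c,key=cv2.contourArea)
def rect(info,cnt,z):
    w=ray(info,cnt.reshape(-1,2),z)[:,:2]; (c,s,a)=cv2.minAreaRect((w*1000).astype(np.float32))
    a=np.radians(a); 
    if s[0]<s[1]: s=s[::-1]; a+=np.pi/2
    return np.array(c)/1000,s,(a+np.pi/2)%np.pi-np.pi/2
E
python3 - <<'E'
from h import *
im=cv2.cvtColor(cv2.imread("pics/top0.png"),cv2.COLOR_BGR2RGB); i=vision.camera_info("top")
hsv=cv2.cvtColor(im,cv2.COLOR_RGB2HSV)
for p in [(299,300),(217,277),(403,272),(250,246),(230,225),(327,210)]: print(p,hsv[p[1],p[0]])
for n,lo,hi,box,z in [("steel",(0,0,120),(179,60,255),(270,270,330,330),.016),("brass",(22,150,100),(32,255,255),(380,240,430,300),.016),("stand",(0,0,60),(179,90,220),(195,240,240,312),.022),("base",(0,0,120),(179,60,255),(215,170,345,265),.008)]:
    c=big(mask(im,lo,hi,box)); print(n,cv2.contourArea(c),rect(i,c,z))
E
```

```text
(299, 300) [ 26  30 184]
(217, 277) [ 17  70 142]
(403, 272) [ 24 193 185]
(250, 246) [ 28 198 178]
(230, 225) [  9  33 178]
(327, 210) [143   6 173]
steel 369.5 (array([0.44444171, 0.21208688]), (67.29135131835938, 21.951581954956055), np.float64(0.4699551212349964))
brass 386.0 (array([0.49731763, 0.01112842]), (68.25713348388672, 22.58216094970703), np.float64(0.43585221163306853))
stand 811.5 (array([0.4897626 , 0.36753229]), (105.06596374511719, 35.196842193603516), np.float64(0.2774211745031747))
base 1818.5 (array([0.6062312 , 0.25203448]), (194.6873779296875, 115.57302856445312), np.float64(-1.2153242423938453))
```

```bash
python3 -c "
from h import *
plan([.50,.20,.33],.355)"
python3 -m inch '[{"xyz":[1,-0.9,-0.5],"rotation":[0,0,0],"gripper":0},{"xyz":[1,-0.9,-0.5],"rotation":[0,0,0],"gripper":0},{"xyz":[1,-0.9,-0.5],"rotation":[0,0,0],"gripper":0},{"xyz":[1,-0.9,-0.5],"rotation":[0,0,0],"gripper":0},{"xyz":[1,-0.9,-0.5],"rotation":[0,0,0],"gripper":0},{"xyz":[1,-0.9,-0.5],"rotation":[0,0,0],"gripper":0}]' 20
python3 -c "
from h import *
plan([.50,.20,.33],.355)"
```

```text
shift [ 5.357 -7.049 -1.072] turn [-0.0002  0.     -0.0123] q7 -0.06
time: 0.6
tcp_pos: [0.2503, -0.5107, 0.273]
tool_rot: [0.0, 0.99, 0.139, 0.0]
contact_force: [-0.3, 0.2, -0.1]
width: 0.0543
gripper_force: 0.0
shift [ 4.363 -6.14  -0.576] turn [ 0.0002  0.     -0.012 ] q7 -0.25
```

```bash
python3 -m inch '[{"xyz":[0.7,-1,-0.3],"rotation":[0,0,-0.012],"gripper":0},{"xyz":[0.7,-1,-0.3],"rotation":[0,0,-0.012],"gripper":0},{"xyz":[0.7,-1,-0.3],"rotation":[0,0,-0.012],"gripper":0},{"xyz":[0.7,-1,-0.3],"rotation":[0,0,-0.012],"gripper":0}]' >/dev/null
python3 -m inch '[{"xyz":[0.7,-1,-0.3],"rotation":[0,0,0],"gripper":0},{"xyz":[0.7,-1,-0.3],"rotation":[0,0,0],"gripper":0},{"xyz":[0.7,-1,-0.3],"rotation":[0,0,0],"gripper":0},{"xyz":[0.7,-1,-0.3],"rotation":[0,0,0],"gripper":0}]' >/dev/null
python3 -m inch '[{"xyz":[0.7,-1,0],"rotation":[0,0,0],"gripper":0},{"xyz":[0.7,-1,0],"rotation":[0,0,0],"gripper":0},{"xyz":[0.7,-1,0],"rotation":[0,0,0],"gripper":0},{"xyz":[0.7,-1,0],"rotation":[0,0,0],"gripper":0}]' >/dev/null
python3 -m inch '[{"xyz":[0.7,-1,0],"rotation":[0,0,0],"gripper":0},{"xyz":[0.7,-1,0],"rotation":[0,0,0],"gripper":0},{"xyz":[0.7,-1,0],"rotation":[0,0,0],"gripper":0},{"xyz":[0.7,-1,0],"rotation":[0,0,0],"gripper":0}]' 
python3 -m inch '[{"xyz":[0.7,-1,0],"rotation":[0,0,0],"gripper":0},{"xyz":[0.7,-1,0],"rotation":[0,0,0],"gripper":0},{"xyz":[0.7,-1,0],"rotation":[0,0,0],"gripper":0},{"xyz":[0.7,-1,0],"rotation":[0,0,0],"gripper":0}]' >/dev/null
python3 -m inch '[{"xyz":[0.7,-1,0],"rotation":[0,0,0],"gripper":0},{"xyz":[0.7,-1,0],"rotation":[0,0,0],"gripper":0},{"xyz":[0.7,-1,0],"rotation":[0,0,0],"gripper":0},{"xyz":[0.7,-1,0],"rotation":[0,0,0],"gripper":0},{"xyz":[0.7,-1,0],"rotation":[0,0,0],"gripper":0}]'
python3 - <<'E'
from h import *
plan([.50,.20,.33],.355)
i=vision.camera_info("wrist"); cv2.imwrite("pics/w1.png",vision.read_camera("wrist")[:,:,::-1])
np.savez("w1.npz",**i); print(i["mtx"], np.round(-i["camera_from_world"][:3,:3].T@i["camera_from_world"][:3,3],3),observe()["joints"].round(2))
E
```

```text
time: 1.93
tcp_pos: [0.3845, -0.0368, 0.3327]
tool_rot: [-0.001, 0.984, 0.18, 0.001]
contact_force: [-0.6, -0.3, -0.0]
width: 0.0459
gripper_force: 0.0
time: 2.68
tcp_pos: [0.4458, 0.1947, 0.3315]
tool_rot: [-0.001, 0.984, 0.177, -0.001]
contact_force: [-0.4, -0.8, -0.6]
width: 0.0461
gripper_force: 0.0
shift [0.526 0.139 0.013] turn [-0.0004  0.0003  0.0001] q7 -1.82
[[362.3847017    0.         317.56354423]
 [  0.         362.3847017  242.80561892]
 [  0.           0.           1.        ]] [0.513 0.219 0.494] [ 0.3   0.18 -0.87  1.81  0.14  1.22 -1.82]
```

View pics/w1.png

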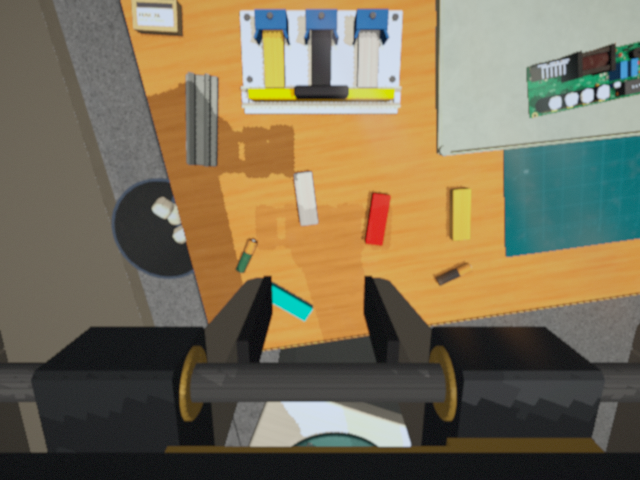

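The wrist view shows the base at (320,62) with masters brass (272), black (320) and steel (368). The black gate handle is at (321,92), the stand at (202,120), the steel block at (306,198), the red look-alike at (377,219) and the brass block at (461,213). There is no black block on the desk.

Run:
```python
from h import *
im=cv2.cvtColor(cv2.imread("pics/w1.png"),cv2.COLOR_BGR2RGB); i=dict(np.load("w1.npz"))
hsv=cv2.cvtColor(im,cv2.COLOR_RGB2HSV)
for p in [(250,40),(200,90),(193,90),(320,92),(306,198),(461,213)]: print(p,hsv[p[1],p[0]])
for n,lo,hi,box,z in [("steel",(0,0,120),(179,70,255),(285,160,330,240),.016),("brass",(22,150,80),(32,255,255),(440,170,490,260),.016),("bar",(22,150,80),(35,255,255),(240,85,405,106),.052),("handle",(0,0,0),(179,255,60),(285,82,355,104),.074),("base",(0,0,120),(179,60,255),(225,0,415,125),.008),("stand",(0,0,40),(179,110,220),(180,65,222,172),.022)]:
    m=mask(im,lo,hi,box); c=big(m); r=rect(i,c,z); print(n,cv2.contourArea(c),cv2.boundingRect(c),np.round(r[0],4),np.round(r[1],1),round(r[2],3))
cv2.imwrite("pics/w1c.png",cv2.resize(cv2.imread("pics/w1.png")[0:260,170:500],None,fx=2.3,fy=2.3,interpolation=cv2.INTER_CUBIC))
# base corners guess
```

```text
(250, 40) [108  12 215]
(200, 90) [ 34  13 160]
(193, 90) [36 16 82]
(320, 92) [173  16  64]
(306, 198) [ 27  11 214]
(461, 213) [ 25 154 213]
steel 917.0 (294, 171, 24, 55) [0.4449 0.2121] [70.5 24.7] 0.481
brass 864.0 (453, 188, 19, 53) [0.4973 0.0092] [70.1 23.6] 0.45
bar 500.5 (248, 85, 49, 16) [0.5504 0.2894] [54.5 15.9] -1.217
handle 372.0 (295, 84, 49, 15) [0.5676 0.2387] [51.8 14.1] -1.217
base 16422.5 (240, 9, 163, 105) [0.6071 0.2512] [199.4 116.4] -1.217
stand 2792.5 (185, 72, 33, 95) [0.4919 0.366 ] [109.7  39.2] 0.276
```

View pics/w1c.png

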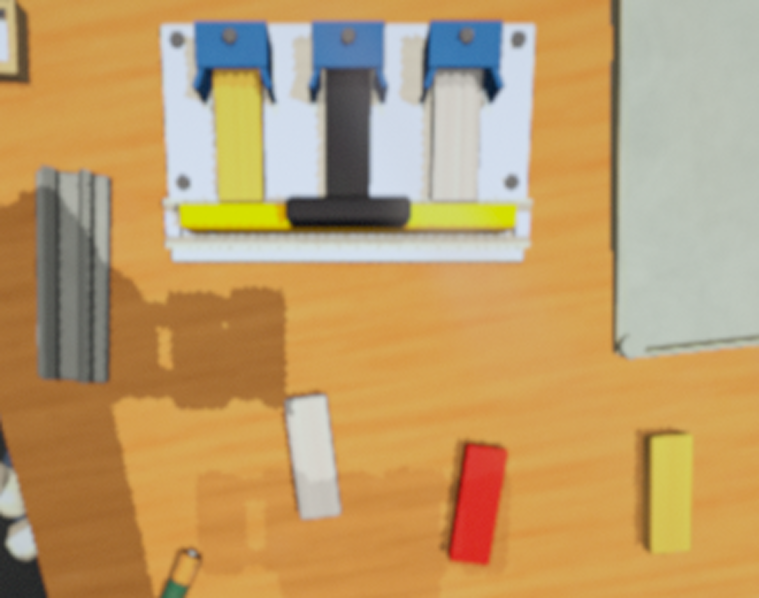

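```bash
sed -i 's/for k in (0,1)/for k in (0,)/' h.py
python3 -m inch '[{"xyz":[0.8,0.1,0.8],"rotation":[0,0,-0.15],"gripper":0},{"xyz":[0.8,0.1,0.8],"rotation":[0,0,-0.15],"gripper":0},{"xyz":[0.8,0.1,0.8],"rotation":[0,0,-0.15],"gripper":0},{"xyz":[0.8,0.1,0.8],"rotation":[0,0,-0.15],"gripper":0},{"xyz":[0.8,0.1,0.8],"rotation":[0,0,-0.15],"gripper":0},{"xyz":[0.8,0.1,0.8],"rotation":[0,0,-0.15],"gripper":0},{"xyz":[0.8,0.1,0.8],"rotation":[0,0,-0.15],"gripper":0},{"xyz":[0.8,0.1,0.8],"rotation":[0,0,-0.15],"gripper":0}]'
python3 -m inch '[{"xyz":[0,0,0],"rotation":[0,0,-0.1],"gripper":0},{"xyz":[0,0,0],"rotation":[0,0,-0.1],"gripper":0},{"xyz":[0,0,0],"rotation":[0,0,-0.1],"gripper":0},{"xyz":[0,0,0],"rotation":[0,0,-0.1],"gripper":0},{"xyz":[0,0,0],"rotation":[0,0,-0.1],"gripper":0},{"xyz":[0,0,0],"rotation":[0,0,-0.1],"gripper":0}]'
python3 -c "
from h import *
plan([.5696,.2373,.15],.354+np.pi/2)"
```

```text
time: 3.4
tcp_pos: [0.5245, 0.209, 0.2518]
tool_rot: [0.001, 0.797, 0.604, -0.001]
contact_force: [-0.1, -0.0, 0.1]
width: 0.0459
gripper_force: 0.0
time: 3.9
tcp_pos: [0.5244, 0.2092, 0.2517]
tool_rot: [0.0, 0.572, 0.82, -0.001]
contact_force: [-0.4, -0.8, 0.0]
width: 0.046
gripper_force: 0.0
shift [0.109 0.523 1.015] turn [-0.0003  0.0002 -0.0003] q7 -0.54
```

```bash
python3 -m inch '[{"xyz":[0.11,0.52,1],"rotation":[0,0,0],"gripper":0},{"xyz":[0.11,0.52,1],"rotation":[0,0,0],"gripper":0},{"xyz":[0.11,0.52,1],"rotation":[0,0,0],"gripper":0},{"xyz":[0.11,0.52,1],"rotation":[0,0,0],"gripper":0},{"xyz":[0.11,0.52,1],"rotation":[0,0,0],"gripper":0}]'
python3 - <<'E'
from h import *
plan([.5696,.2373,.055],.354+np.pi/2)
i=vision.camera_info("wrist"); im=vision.read_camera("wrist"); cv2.imwrite("pics/w2.png",im[:,:,::-1]); np.savez("w2.npz",**i)
print(proj(i,[[.5696,.2373,.074],[.5696,.2373,.052]]))
E
```

```text
time: 4.32
tcp_pos: [0.5683, 0.2391, 0.1511]
tool_rot: [-0.001, 0.573, 0.819, -0.002]
contact_force: [0.1, -0.5, -0.1]
width: 0.046
gripper_force: 0.0
shift [-0.021  0.009  0.961] turn [-0.0006  0.0001 -0.0007] q7 -0.63
[[319.56536442 257.45789579]
 [319.47232402 248.794659  ]]
```

View pics/w2.png

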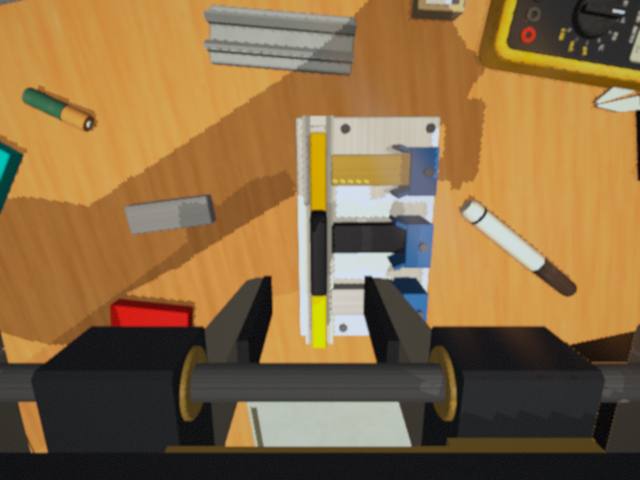

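The gate's black handle is centred near (318,252), between the fingers. It is on target across its thickness and about 3 mm off along its length, so I descend and grip.

```bash
python3 -m inch '[{"xyz":[0,0,0.5],"rotation":[0,0,0],"gripper":0},{"xyz":[0,0,0.7],"rotation":[0,0,0],"gripper":0},{"xyz":[0,0,0.85],"rotation":[0,0,0],"gripper":0},{"xyz":[0,0,0.95],"rotation":[0,0,0],"gripper":0},{"xyz":[0,0,0.95],"rotation":[0,0,0],"gripper":0}]'
python3 -m inch '[{"xyz":[0,0,0],"rotation":[0,0,0],"gripper":-1},{"xyz":[0,0,0],"rotation":[0,0,0],"gripper":-1},{"xyz":[0,0,0],"rotation":[0,0,0],"gripper":-1},{"xyz":[0,0,0],"rotation":[0,0,0],"gripper":-1},{"xyz":[0,0,0],"rotation":[0,0,0],"gripper":-1},{"xyz":[0,0,0],"rotation":[0,0,0],"gripper":-1},{"xyz":[0,0,0],"rotation":[0,0,0],"gripper":-1},{"xyz":[0,0,0],"rotation":[0,0,0],"gripper":-1}]' 30
```

```text
time: 4.78
tcp_pos: [0.5685, 0.2403, 0.0574]
tool_rot: [-0.0, 0.572, 0.82, -0.0]
contact_force: [-0.6, 0.6, 0.2]
width: 0.0458
gripper_force: 0.0
time: 5.45
tcp_pos: [0.5689, 0.2411, 0.0582]
tool_rot: [0.0, 0.572, 0.82, 0.0]
contact_force: [-0.4, 0.1, 4.7]
width: 0.0115
gripper_force: 30.0
```

```bash
python3 -m inch '[{"xyz":[0,0,-0.1],"rotation":[0,0,0],"gripper":-1},{"xyz":[0,0,-0.2],"rotation":[0,0,0],"gripper":-1},{"xyz":[0,0,-0.4],"rotation":[0,0,0],"gripper":-1},{"xyz":[0,0,-0.7],"rotation":[0,0,0],"gripper":-1},{"xyz":[0,0,-1],"rotation":[0,0,0],"gripper":-1},{"xyz":[0,0,-1],"rotation":[0,0,0],"gripper":-1}]'
python3 - <<'E'
from h import *
i=vision.camera_info("wrist"); im=vision.read_camera("wrist"); cv2.imwrite("pics/w3.png",im[:,:,::-1]); np.savez("w3.npz",**i)
plan([.4919,.366,.15],.276+np.pi/2+np.pi/2)
E
```

```text
time: 5.95
tcp_pos: [0.5709, 0.2436, 0.1641]
tool_rot: [0.002, 0.572, 0.82, 0.004]
contact_force: [0.6, 1.3, -1.3]
width: 0.012
gripper_force: 30.0
shift [ 1.43  -0.307  0.113] turn [ 0.0009  0.0007 -0.2377] q7 -0.63
```

View pics/w3.png

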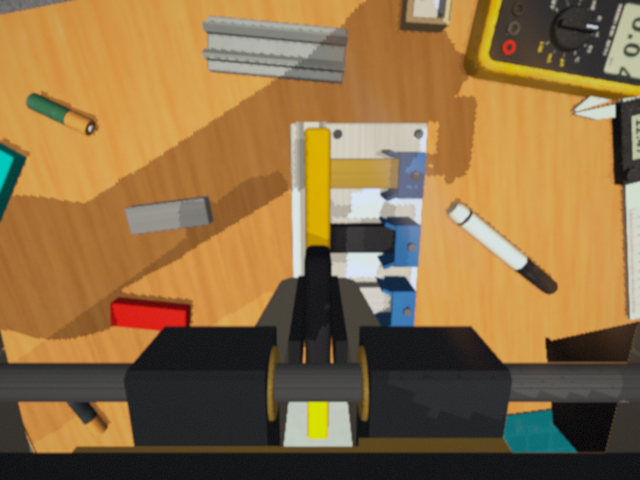

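The gate is held with its far bar end at about (317,128). The stand is at (276,50), and the groove is empty.

```bash
python3 - <<'E'
from h import *
im=cv2.cvtColor(cv2.imread("pics/w3.png"),cv2.COLOR_BGR2RGB); i=dict(np.load("w3.npz"))
t,r=pose()
e=ray(i,[[317,128]],.161)[0]; print("bar end from tcp in tool",r.inv().apply(e-t))
c=big(mask(im,(0,0,40),(179,70,255),(200,10,352,88))); print(cv2.boundingRect(c),cv2.contourArea(c))
q=cv2.boxPoints(cv2.minAreaRect(c)); print(q)
print(rect(i,c,.022))
c=big(mask(im,(0,0,90),(179,60,255),(285,110,432,330)));
E
python3 -m inch '[{"xyz":[0.8,0,-0.3],"rotation":[0,0,-0.15],"gripper":-1},{"xyz":[0.8,0,-0.3],"rotation":[0,0,-0.15],"gripper":-1},{"xyz":[0.8,0,-0.3],"rotation":[0,0,-0.15],"gripper":-1},{"xyz":[0.8,0,-0.3],"rotation":[0,0,-0.15],"gripper":-1},{"xyz":[0.8,0,-0.3],"rotation":[0,0,-0.15],"gripper":-1},{"xyz":[0.8,0,-0.3],"rotation":[0,0,-0.15],"gripper":-1},{"xyz":[0.8,0,-0.3],"rotation":[0,0,-0.15],"gripper":-1},{"xyz":[0.8,0,-0.3],"rotation":[0,0,-0.15],"gripper":-1}]'
python3 -c "
from h import *
plan([.4919,.366,.19],.276+np.pi)"
```

```text
bar end from tcp in tool [0.08047431 0.00043848 0.00043756]
(202, 16, 146, 67) 7378.5
[[198.3888    69.417984]
 [203.58429   14.86517 ]
 [347.70563   28.591011]
 [342.51013   83.14383 ]]
(array([0.49107147, 0.36723471]), (108.92265319824219, 37.97161865234375), np.float64(0.26824044263258795))
time: 6.67
tcp_pos: [0.5404, 0.3155, 0.1863]
tool_rot: [-0.001, 0.134, 0.991, -0.001]
contact_force: [-0.0, 0.2, -1.8]
width: 0.0124
gripper_force: 30.0
shift [ 0.602  0.358 -0.037] turn [-0.0002 -0.0003 -0.0868] q7 0.11
```

```bash
python3 -m inch '[{"xyz":[0.6,0.36,0.1],"rotation":[0,0,-0.087],"gripper":-1},{"xyz":[0.6,0.36,0.1],"rotation":[0,0,-0.087],"gripper":-1},{"xyz":[0.6,0.36,0.1],"rotation":[0,0,-0.087],"gripper":-1},{"xyz":[0.6,0.36,0.1],"rotation":[0,0,-0.087],"gripper":-1},{"xyz":[0.6,0.36,0.1],"rotation":[0,0,-0.087],"gripper":-1},{"xyz":[0.6,0.36,0.1],"rotation":[0,0,-0.087],"gripper":-1},{"xyz":[0.6,0.36,0.1],"rotation":[0,0,-0.087],"gripper":-1}]'
python3 - <<'E'
from h import *
plan([.4915,.3666,.10],.273+np.pi)
i=vision.camera_info("wrist"); im=vision.read_camera("wrist"); cv2.imwrite("pics/w4.png",im[:,:,::-1]); np.savez("w4.npz",**i)
E
```

```text
time: 7.25
tcp_pos: [0.4927, 0.3666, 0.1766]
tool_rot: [-0.001, -0.135, 0.991, -0.0]
contact_force: [-0.6, 0.3, -1.1]
width: 0.0117
gripper_force: 30.0
shift [0.01  0.003 0.766] turn [-0.0001 -0.0002 -0.0005] q7 0.47
```

View pics/w4.png

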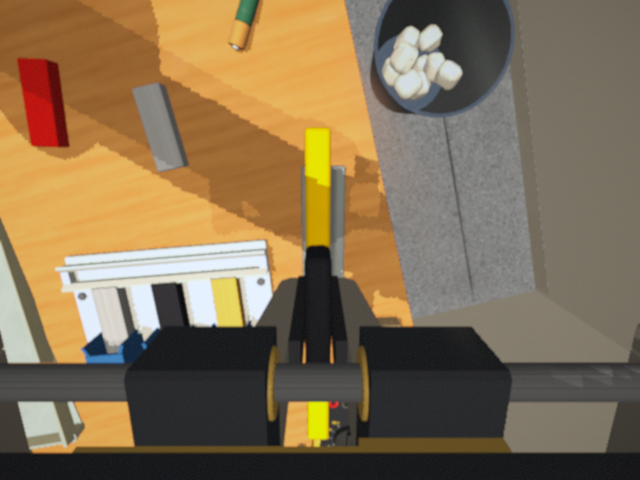

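The gate hangs over the stand, which shows on both sides of the bar at columns 302 to 345. I'll measure the lateral offset.

Run:
```python
from h import *
im=cv2.cvtColor(cv2.imread("pics/w4.png"),cv2.COLOR_BGR2RGB); i=dict(np.load("w4.npz"))
hsv=cv2.cvtColor(im,cv2.COLOR_RGB2HSV); t,r=pose()
for row in (172,185,200,215,230):
    s=hsv[row,290:360]; grey=np.where(s[:,1]<70)[0]+290
    a,b=grey.min(),grey.max()
    print(row,a,b,[np.round(r.inv().apply(ray(i,[[u+.5*(k==1),row]],.022)[0]-t),4)[:2] for k,u in enumerate((a,b))])
print(hsv[200,296:350,1].tolist())
ye=[np.where((hsv[row,290:360,0]>20)&(hsv[row,290:360,0]<35)&(hsv[row,290:360,1]>170))[0][[0,-1]]+290 for row in (135,150,170)]
print(ye,r.inv().apply(ray(i,[[np.mean(ye[0]),150]],t[2]-.003)[0]-t))
```

```text
172 302 344 [array([ 0.0515, -0.0135]), array([0.0514, 0.0231])]
185 302 344 [array([ 0.0404, -0.0136]), array([0.0403, 0.0233])]
200 302 344 [array([ 0.0273, -0.0138]), array([0.0273, 0.0235])]
215 302 343 [array([ 0.0139, -0.014 ]), array([0.0139, 0.0229])]
230 302 343 [array([ 0.0003, -0.0141]), array([0.0003, 0.0231])]
[171, 174, 174, 173, 162, 111, 39, 13, 45, 137, 228, 255, 255, 255, 255, 255, 255, 255, 255, 255, 255, 255, 255, 255, 255, 255, 255, 255, 255, 255, 255, 255, 255, 226, 147, 51, 14, 14, 11, 15, 12, 13, 13, 15, 13, 15, 15, 14, 60, 132, 168, 177, 173, 174]
[array([304, 330]), array([305, 330]), array([305, 330])] [ 0.07111982 -0.00035363  0.00307443]
```

```bash
python3 -m inch '[{"xyz":[0,0.02,0.4],"rotation":[0,0,0],"gripper":-1},{"xyz":[0,0.02,0.85],"rotation":[0,0,0],"gripper":-1},{"xyz":[0,0.02,0.85],"rotation":[0,0,0],"gripper":-1},{"xyz":[0,0.02,0.85],"rotation":[0,0,0],"gripper":-1},{"xyz":[0,0.02,0.85],"rotation":[0,0,0],"gripper":-1}]'
python3 - <<'E'
from h import *
t,r=pose(); i=vision.camera_info("wrist"); im=vision.read_camera("wrist"); cv2.imwrite("pics/w5.png",im[:,:,::-1]); np.savez("w5.npz",**i)
s=vision.read_camera("side"); cv2.imwrite("pics/s5.png",cv2.resize(s[180:260,240:400],None,fx=4,fy=4,interpolation=cv2.INTER_CUBIC)[:,:,::-1])
hsv=cv2.cvtColor(im,cv2.COLOR_RGB2HSV)
for row in (120,150,180,210):
    s=hsv[row,280:365]; g=np.where(s[:,1]<70)[0]+280; a,b=g.min(),g.max()
    print(row,a,b,[np.round(r.inv().apply(ray(i,[[u,row]],.022)[0]-t)[1],4) for u in (a-.5,b+.5)])
print(np.hstack([im[120,280:365],hsv[120,280:365,1:2]]).tolist()[10:75:2])
E
python3 -c "
import cv2,numpy as np
a=cv2.imread('pics/w5.png')[80:280,220:420];b=cv2.imread('pics/s5.png')[:300]
a=cv2.resize(a,(400,400),interpolation=cv2.INTER_CUBIC);o=np.zeros((560,640,3),np.uint8);o[:300]=b[:300,:640];o[300:]=cv2.resize(a[60:320],(640,260));cv2.imwrite('pics/m5.png',o)"
```

```text
time: 7.72
tcp_pos: [0.4927, 0.3698, 0.0942]
tool_rot: [0.0, -0.135, 0.991, 0.001]
contact_force: [-0.1, 0.1, -1.2]
width: 0.0119
gripper_force: 30.0Traceback (most recent call last):
  File "<stdin>", line 6, in <module>
    return umr_minimum(a, axis, None, out, keepdims, initial, where)
ValueError: zero-size array to reduction operation minimum which has no identity
```

View pics/m5.png

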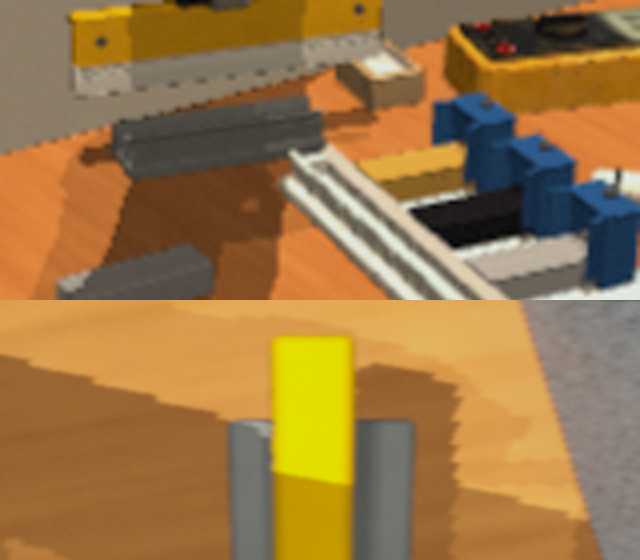

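The gate hangs just left of the stand's centre in the wrist crop: bar centred at 313, stand spanning 231 to 412. I nudge about 1 mm to +y, then lower in steps while watching the force.

```bash
python3 -m inch '[{"xyz":[0,0.01,0.1],"rotation":[0,0,0],"gripper":-1},{"xyz":[0,0.01,0.2],"rotation":[0,0,0],"gripper":-1},{"xyz":[0,0.01,0.24],"rotation":[0,0,0],"gripper":-1},{"xyz":[0,0.01,0.24],"rotation":[0,0,0],"gripper":-1}]'
python3 -m inch '[{"xyz":[0,0,0.03],"rotation":[0,0,0],"gripper":-1},{"xyz":[0,0,0.06],"rotation":[0,0,0],"gripper":-1},{"xyz":[0,0,0.06],"rotation":[0,0,0],"gripper":-1}]'
python3 -m inch '[{"xyz":[0,0,0.02],"rotation":[0,0,0],"gripper":-1},{"xyz":[0,0,0.04],"rotation":[0,0,0],"gripper":-1},{"xyz":[0,0,0.04],"rotation":[0,0,0],"gripper":-1}]'
```

```text
time: 8.15
tcp_pos: [0.4918, 0.3696, 0.0675]
tool_rot: [-0.001, -0.135, 0.991, -0.0]
contact_force: [0.4, 0.9, -1.5]
width: 0.0122
gripper_force: 30.0
time: 8.4
tcp_pos: [0.492, 0.37, 0.0621]
tool_rot: [-0.0, -0.135, 0.991, 0.0]
contact_force: [-0.2, 0.1, -2.1]
width: 0.0117
gripper_force: 30.0
time: 8.65
tcp_pos: [0.4921, 0.37, 0.0583]
tool_rot: [-0.0, -0.135, 0.991, 0.0]
contact_force: [0.3, 0.8, -2.6]
width: 0.0116
gripper_force: 30.0
```

```bash
python3 -m inch '[{"xyz":[0,0,0.01],"rotation":[0,0,0],"gripper":-0.6},{"xyz":[0,0,0.01],"rotation":[0,0,0],"gripper":-0.4},{"xyz":[0,0,0.01],"rotation":[0,0,0],"gripper":-0.2},{"xyz":[0,0,0.01],"rotation":[0,0,0],"gripper":-0.2},{"xyz":[0,0,0.01],"rotation":[0,0,0],"gripper":-0.2}]'
python3 -m inch '[{"xyz":[0,0,-0.3],"rotation":[0,0,0],"gripper":-0.2},{"xyz":[0,0,-0.6],"rotation":[0,0,0],"gripper":-0.2},{"xyz":[0,0,-1],"rotation":[0,0,0],"gripper":-0.2},{"xyz":[0,0,-1],"rotation":[0,0,0],"gripper":-0.2},{"xyz":[0,0,-1],"rotation":[0,0,0],"gripper":-0.2}]'
python3 - <<'E'
from h import *
i=vision.camera_info("wrist"); im=vision.read_camera("wrist"); cv2.imwrite("pics/w6.png",im[:,:,::-1]); np.savez("w6.npz",**i)
t,r=pose(); print(proj(i,[[.492,.370,.074],[.492,.370,.052]]))
s=vision.read_camera("side"); cv2.imwrite("pics/s6.png",cv2.resize(s[140:340,200:400],None,fx=3,fy=3,interpolation=cv2.INTER_CUBIC)[:,:,::-1])
for n,lo,hi,box,z in [("steel",(0,0,40),(179,100,255),(60,40,230,215),.016),("bar",(20,170,80),(35,255,255),(280,50,360,260),.052),("base",(0,0,150),(179,50,255),(0,200,300,330),.008)]:
    m=mask(im,lo,hi,box); c=big(m); q=rect(i,c,z); print(n,cv2.contourArea(c),cv2.boundingRect(c),np.round(q[0],4),np.round(q[1],1),round(q[2],3))
o=np.vstack([cv2.imread("pics/s6.png")[:270],cv2.resize(cv2.imread("pics/w6.png"),(600,450))[:320]]);cv2.imwrite("pics/m6.png",o)
E
```

```text
time: 9.07
tcp_pos: [0.4923, 0.3699, 0.0577]
tool_rot: [0.0, -0.135, 0.991, -0.0]
contact_force: [0.6, -1.3, -0.0]
width: 0.0364
gripper_force: 0.0
time: 9.48
tcp_pos: [0.493, 0.3709, 0.1599]
tool_rot: [0.002, -0.135, 0.991, 0.001]
contact_force: [-0.2, -0.3, -0.3]
width: 0.037
gripper_force: 0.0
[[316.88321906 249.55211331]
 [316.89645512 241.60155497]]
steel 3143.5 (115, 75, 61, 95) [0.443  0.2141] [70.1 28.6] 0.48
bar 1158.0 (308, 132, 18, 78) [0.4408 0.3556] [55.5 12.4] 0.27
base 11809.0 (36, 242, 227, 88) [0.59   0.2387] [206.4  79.1] -1.217
```

View pics/m6.png

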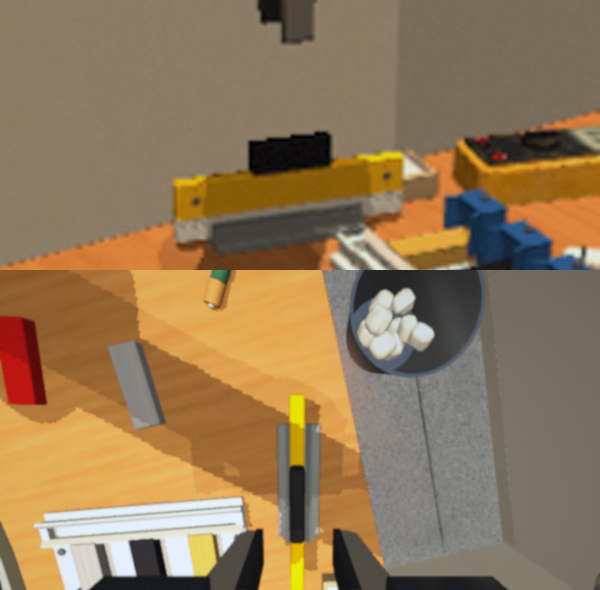

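The gate is parked upright in the stand, confirmed in the side view, with its handle at (297,500) in the lower crop. Next is the steel block, at (136,385) in that crop.

```bash
python3 -c "
from h import *
plan([.437,.2103,.16],.48+np.pi)"
python3 -m inch '[{"xyz":[0.92,-1,0],"rotation":[0,0,-0.033],"gripper":0},{"xyz":[0.92,-1,0],"rotation":[0,0,-0.033],"gripper":0},{"xyz":[0.92,-1,0],"rotation":[0,0,-0.033],"gripper":0},{"xyz":[0.92,-1,0],"rotation":[0,0,-0.033],"gripper":0},{"xyz":[0.92,-1,0],"rotation":[0,0,-0.033],"gripper":0},{"xyz":[0.92,-1,0],"rotation":[0,0,-0.033],"gripper":0}]'
python3 -c "
from h import *
plan([.437,.2103,.11],.48+np.pi)"
```

```text
shift [ 0.957 -1.384 -0.03 ] turn [-0.0002 -0.0001 -0.0332] q7 0.46
time: 10.08
tcp_pos: [0.4306, 0.2481, 0.1567]
tool_rot: [-0.001, -0.236, 0.972, -0.0]
contact_force: [1.1, 0.9, 0.8]
width: 0.0459
gripper_force: 0.0
shift [ 0.116 -0.365  0.467] turn [ 0.     -0.0002 -0.0004] q7 0.67
```

```bash
python3 -m inch '[{"xyz":[0.12,-0.36,0.47],"rotation":[0,0,0],"gripper":0},{"xyz":[0.12,-0.36,0.47],"rotation":[0,0,0],"gripper":0},{"xyz":[0.12,-0.36,0.47],"rotation":[0,0,0],"gripper":0},{"xyz":[0.12,-0.36,0.47],"rotation":[0,0,0],"gripper":0}]'
python3 - <<'E'
from h import *
i=vision.camera_info("wrist"); im=vision.read_camera("wrist"); cv2.imwrite("pics/w7.png",im[:,:,::-1]); np.savez("w7.npz",**i)
t,r=pose(); print(proj(i,[[*t[:2],.016]]))
hsv=cv2.cvtColor(im,cv2.COLOR_RGB2HSV)
c=big(mask(im,(0,0,40),(179,90,255),(250,120,390,300))); print(cv2.boundingRect(c),cv2.minAreaRect(c)); q=rect(i,c,.016); print(q, r.inv().apply(np.r_[q[0],.016]-t))
E
```

```text
time: 10.42
tcp_pos: [0.4364, 0.2126, 0.1103]
tool_rot: [-0.001, -0.237, 0.971, 0.001]
contact_force: [-0.9, 0.0, -0.5]
width: 0.0459
gripper_force: 0.0
[[318.4531515  249.25471495]]
(295, 208, 33, 92) ((311.0, 253.5), (91.0, 32.0), 90.0)
(array([0.44294568, 0.2108365 ]), (70.21790313720703, 23.651775360107422), np.float64(0.4786957490906909)) [-0.0043255  -0.00551479  0.09519824]
```

View pics/w7.png

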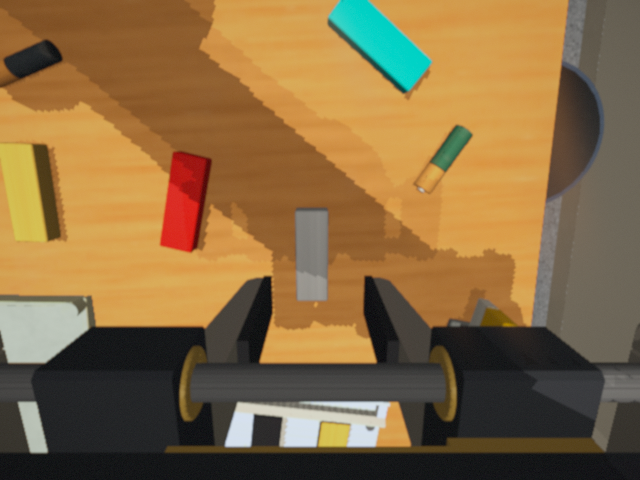

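The steel-grey block sits between the fingers at (311,253). It is distinct from the red (186,200) and turquoise (380,45) look-alikes, and it is the only steel-grey block and 70x24 mm.

```bash
python3 -m inch '[{"xyz":[0.04,-0.045,0.4],"rotation":[0,0,0],"gripper":0},{"xyz":[0.04,-0.045,0.7],"rotation":[0,0,0],"gripper":0},{"xyz":[0.04,-0.045,0.85],"rotation":[0,0,0],"gripper":0},{"xyz":[0.04,-0.045,0.95],"rotation":[0,0,0],"gripper":0},{"xyz":[0.04,-0.045,0.98],"rotation":[0,0,0],"gripper":0},{"xyz":[0.04,-0.045,0.98],"rotation":[0,0,0],"gripper":0}]'
python3 -m inch '[{"xyz":[0,0,0],"rotation":[0,0,0],"gripper":-1},{"xyz":[0,0,0],"rotation":[0,0,0],"gripper":-1},{"xyz":[0,0,0],"rotation":[0,0,0],"gripper":-1},{"xyz":[0,0,0],"rotation":[0,0,0],"gripper":-1},{"xyz":[0,0,0],"rotation":[0,0,0],"gripper":-1},{"xyz":[0,0,0],"rotation":[0,0,0],"gripper":-1}]' 25
```

```text
time: 10.97
tcp_pos: [0.4351, 0.2071, 0.0131]
tool_rot: [0.0, -0.238, 0.971, 0.0]
contact_force: [-0.6, -0.2, 0.3]
width: 0.0456
gripper_force: 0.0
time: 11.47
tcp_pos: [0.4353, 0.2059, 0.0133]
tool_rot: [0.001, -0.237, 0.971, 0.0]
contact_force: [-1.2, -0.6, 5.6]
width: 0.0235
gripper_force: 25.0
```

```bash
python3 -m inch '[{"xyz":[0,0,-0.2],"rotation":[0,0,0],"gripper":-1},{"xyz":[0,0,-0.5],"rotation":[0,0,0],"gripper":-1},{"xyz":[0,0,-0.95],"rotation":[0,0,0],"gripper":-1},{"xyz":[0,0,-0.95],"rotation":[0,0,0],"gripper":-1},{"xyz":[0,0,-0.95],"rotation":[0,0,0],"gripper":-1}]'
python3 -c "
from h import *
plan([.599,.1924,.11],.354+np.pi)"
```

```text
time: 11.88
tcp_pos: [0.436, 0.2059, 0.1093]
tool_rot: [0.002, -0.237, 0.972, 0.0]
contact_force: [1.0, -0.3, -2.3]
width: 0.0235
gripper_force: 25.0
shift [-1.385e+00 -8.690e-01 -1.000e-03] turn [-0.0001  0.0006  0.0197] q7 0.69
```

```bash
python3 -m inch '[{"xyz":[-0.9,-0.57,0],"rotation":[0,0,0.02],"gripper":-1},{"xyz":[-0.9,-0.57,0],"rotation":[0,0,0.02],"gripper":-1},{"xyz":[-0.9,-0.57,0],"rotation":[0,0,0.02],"gripper":-1},{"xyz":[-0.9,-0.57,0],"rotation":[0,0,0.02],"gripper":-1}]' >/dev/null
python3 -c "
from h import *
plan([.599,.1924,.11],.354+np.pi)"
python3 -m inch '[{"xyz":[-0.44,-0.36,0],"rotation":[0,0,0],"gripper":-1},{"xyz":[-0.44,-0.36,0],"rotation":[0,0,0],"gripper":-1},{"xyz":[-0.44,-0.36,0],"rotation":[0,0,0],"gripper":-1},{"xyz":[-0.44,-0.36,0],"rotation":[0,0,0],"gripper":-1}]'
python3 - <<'E'
from h import *
plan([.599,.1924,.11],.354+np.pi)
i=vision.camera_info("wrist"); im=vision.read_camera("wrist"); cv2.imwrite("pics/w8.png",im[:,:,::-1]); np.savez("w8.npz",**i)
E
```

```text
shift [-0.498 -0.197 -0.046] turn [-0.0002 -0.     -0.0013] q7 0.75
time: 12.55
tcp_pos: [0.5937, 0.1773, 0.1056]
tool_rot: [-0.002, -0.175, 0.985, -0.0]
contact_force: [-0.4, 0.6, -1.8]
width: 0.0233
gripper_force: 25.0
shift [-0.102  0.123 -0.044] turn [ 0.0001 -0.0005 -0.0003] q7 0.85
```

View pics/w8.png

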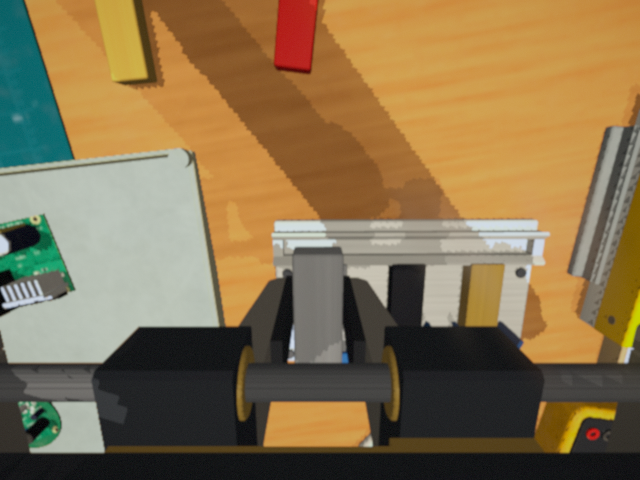

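The steel block is held at (318,300). The black master (406,290), brass master (484,290), groove (405,235) and near plate edge are visible. I'll measure the lane lines from the black and brass masters.

Run:
```python
from h import *
im=cv2.cvtColor(cv2.imread("pics/w8.png"),cv2.COLOR_BGR2RGB); i=dict(np.load("w8.npz")); t,r=pose()
hsv=cv2.cvtColor(im,cv2.COLOR_RGB2HSV)
T=lambda u,v,z: r.inv().apply(ray(i,[[u,v]],z)[0]-t)*1000
def edges(row,a,b,cond):
    g=np.where(cond(hsv[row,a:b]))[0]+a; return g.min()-.5+.5,g.max()+.5+.5
for row in (275,295,312):
    k=edges(row,375,440,lambda s:s[:,2]<70); y=edges(row,450,520,lambda s:(s[:,1]>110)); b=edges(row,285,355,lambda s:(s[:,2]>75))
    print(row,k,y,b,[np.round(T(u,row,.024),1)[:2] for u in (*k,*y)])
print(hsv[295,285:355,2].tolist())
c=(np.where(hsv[200:275,440,1]<60)[0]+200); print(hsv[205:275,440].tolist()[::2])
print("block far/near rows",hsv[235:260,318,2].tolist())
```

```text
275 (np.float64(389.0), np.float64(424.0)) (np.float64(464.0), np.float64(503.0)) (np.float64(292.0), np.float64(355.0)) [array([-16.7,  49.8]), array([-16.8,  74.8]), array([-16.9, 103.4]), array([-17. , 131.2])]
295 (np.float64(388.0), np.float64(423.0)) (np.float64(461.0), np.float64(500.0)) (np.float64(293.0), np.float64(343.0)) [array([-32.1,  49.8]), array([-32.2,  75.2]), array([-32.3, 102.7]), array([-32.3, 131. ])]
312 (np.float64(375.0), np.float64(422.0)) (np.float64(460.0), np.float64(498.0)) (np.float64(294.0), np.float64(342.0)) [array([-45.4,  40.9]), array([-45.6,  75.4]), array([-45.7, 103.3]), array([-45.8, 131.2])]
[20, 16, 20, 19, 20, 14, 21, 53, 87, 110, 119, 121, 121, 120, 120, 120, 120, 121, 120, 120, 120, 120, 120, 119, 119, 119, 119, 120, 118, 119, 120, 121, 122, 123, 122, 123, 121, 120, 122, 122, 124, 123, 124, 126, 125, 122, 123, 121, 122, 122, 122, 120, 120, 119, 118, 117, 107, 84, 50, 23, 15, 19, 19, 16, 18, 17, 20, 17, 29, 46]
[[14, 153, 160], [14, 146, 161], [14, 146, 152], [14, 144, 156], [14, 150, 162], [14, 148, 165], [14, 141, 155], [14, 79, 138], [19, 36, 154], [20, 35, 167], [18, 33, 169], [20, 32, 170], [20, 34, 164], [20, 38, 136], [21, 31, 157], [21, 31, 154], [19, 33, 131], [21, 32, 159], [21, 28, 183], [21, 30, 172], [21, 29, 178], [21, 29, 178], [22, 29, 169], [22, 29, 167], [20, 34, 135], [19, 33, 132], [23, 29, 147], [21, 29, 149], [20, 31, 148], [22, 31, 149], [21, 28, 180], [21, 28, 193], [21, 28, 194], [22, 29, 193], [23, 27, 192]]
block far/near rows [215, 197, 174, 167, 184, 207, 219, 222, 222, 220, 212, 181, 128, 82, 71, 75, 74, 73, 81, 95, 109, 118, 120, 125, 123]
```

```bash
python3 -m inch '[{"xyz":[-0.07,0.07,0.2],"rotation":[0,0,0],"gripper":-1},{"xyz":[-0.07,0.07,0.4],"rotation":[0,0,0],"gripper":-1},{"xyz":[-0.07,0.07,0.56],"rotation":[0,0,0],"gripper":-1},{"xyz":[-0.07,0.07,0.56],"rotation":[0,0,0],"gripper":-1},{"xyz":[-0.07,0.07,0.56],"rotation":[0,0,0],"gripper":-1}]'
python3 - <<'E'
from h import *
i=vision.camera_info("wrist"); im=vision.read_camera("wrist"); cv2.imwrite("pics/w9.png",im[:,:,::-1]); np.savez("w9.npz",**i)
s=vision.read_camera("side"); cv2.imwrite("pics/s9.png",s[:,:,::-1]); 
a=cv2.resize(s[190:290,300:420],(600,500),interpolation=cv2.INTER_CUBIC)[100:400,:,::-1]
o=np.vstack([a,cv2.resize(im[130:360],(600,216))[:,:,::-1]]);cv2.imwrite("pics/m9.png",o)
E
```

```text
time: 13.02
tcp_pos: [0.5974, 0.1865, 0.0501]
tool_rot: [-0.001, -0.176, 0.984, -0.0]
contact_force: [-0.4, 0.5, -1.3]
width: 0.0237
gripper_force: 25.0
```

View pics/m9.png

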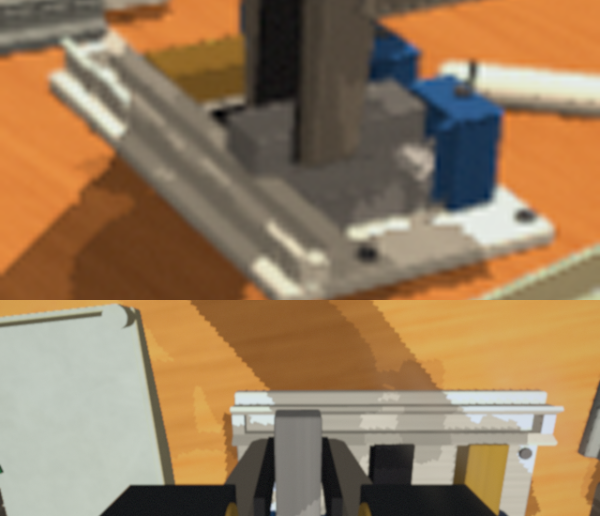

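The side view shows the steel block just above its master, short of the hood. The wrist crop shows the block at (298,460), black master at (392,465) and brass master at (488,465).

```bash
cat > lanes.py <<'E'
from h import *
import sys
def T(i,r,t,u,v,z): return r.inv().apply(ray(i,[[u,v]],z)[0]-t)*1000
def run(f,rows):
    im=cv2.cvtColor(cv2.imread(f"pics/{f}.png"),cv2.COLOR_BGR2RGB); i=dict(np.load(f"{f}.npz")); t,r=pose()
    hsv=cv2.cvtColor(im,cv2.COLOR_RGB2HSV)
    for row in rows:
        s=hsv[row]; g=np.where(s[385:450,2]<75)[0]+385; y=np.where((s[455:560,1]>110)&(s[455:560,0]>18))[0]+455
        print(row,g.min(),g.max(),y.min(),y.max(),"black R",T(i,r,t,g.max()+1,row,.024)[:2].round(1),"brass R",T(i,r,t,y.max()+1,row,.024)[:2].round(1),"brass L",T(i,r,t,y.min(),row,.024)[:2].round(1))
    return im,hsv,i,t,r
E
python3 - <<'E'
from lanes import *
im,hsv,i,t,r=run("w9",(292,300,310))
for z,name in ((t[2]+.003,"block top"),):
    g=np.where(hsv[270,280:355,1]>=0)[0]
    print(hsv[270,285:350,2].tolist())
v=hsv[215:260,470]; print([(k+215,*x) for k,x in enumerate(v.tolist())][::1][:45:2])
E
```

```text
292 395 440 499 541 black R [-4.5 68.6] brass R [ -4.5 125. ] brass L [ -4.5 101. ]
300 394 439 488 539 black R [-9.3 68.5] brass R [ -9.4 124.7] brass L [-9.3 95.4]
310 394 438 487 538 black R [-15.4  68.4] brass R [-15.5 125. ] brass L [-15.4  95.6]
[118, 120, 118, 118, 117, 118, 114, 109, 113, 123, 129, 129, 129, 129, 128, 128, 128, 129, 129, 128, 126, 128, 126, 126, 127, 128, 128, 127, 127, 128, 128, 130, 131, 129, 130, 129, 128, 129, 129, 128, 131, 133, 134, 133, 133, 133, 131, 129, 131, 130, 129, 129, 128, 127, 127, 125, 121, 113, 108, 111, 117, 117, 116, 115, 116]
[(215, 16, 167, 208), (217, 16, 167, 208), (219, 16, 165, 210), (221, 16, 162, 212), (223, 16, 163, 203), (225, 14, 127, 154), (227, 20, 40, 145), (229, 21, 31, 166), (231, 21, 31, 172), (233, 20, 31, 173), (235, 20, 32, 175), (237, 20, 30, 176), (239, 20, 32, 170), (241, 17, 39, 138), (243, 21, 37, 146), (245, 20, 32, 169), (247, 21, 33, 163), (249, 17, 34, 141), (251, 18, 34, 152), (253, 20, 33, 172), (255, 20, 29, 174), (257, 21, 29, 175), (259, 20, 29, 174)]
```

```bash
python3 -c "
from lanes import *
i=dict(np.load('w9.npz'));t,r=pose();print(T(i,r,t,470,225.7,.008))"
python3 -m inch '[{"xyz":[0,0.06,0.05],"rotation":[0,0,0],"gripper":-1},{"xyz":[0,0.06,0.1],"rotation":[0,0,0],"gripper":-1},{"xyz":[0,0.06,0.12],"rotation":[0,0,0],"gripper":-1},{"xyz":[0,0.06,0.12],"rotation":[0,0,0],"gripper":-1}]'
python3 -c "
from h import *
plan([.5974,.1865,.0365],.354+np.pi)"
```

```text
[29.89454492 87.68012831 44.09343624]
time: 13.45
tcp_pos: [0.5965, 0.1924, 0.0391]
tool_rot: [-0.0, -0.176, 0.984, -0.0]
contact_force: [0.2, 0.6, -0.4]
width: 0.0239
gripper_force: 25.0
shift [ 0.012 -0.058  0.026] turn [-0.0001 -0.0001 -0.0001] q7 0.79
```

I typed 0.06 (6 mm) where I meant 0.6 mm. Nothing is touching, so I correct it before contact.

```bash
python3 -m inch '[{"xyz":[0,-0.026,-0.03],"rotation":[0,0,0],"gripper":-1},{"xyz":[0,-0.053,-0.03],"rotation":[0,0,0],"gripper":-1},{"xyz":[0,-0.053,-0.03],"rotation":[0,0,0],"gripper":-1},{"xyz":[0,-0.053,-0.03],"rotation":[0,0,0],"gripper":-1}]'
python3 - <<'E'
from h import *
i=vision.camera_info("wrist"); im=vision.read_camera("wrist"); cv2.imwrite("pics/w10.png",im[:,:,::-1]); np.savez("w10.npz",**i)
from lanes import *
im,hsv,i,t,r=run("w10",(300,310)); print(T(i,r,t,470,np.where(hsv[200:260,470,1]<80)[0][0]+200,.008))
E
```

```text
time: 13.78
tcp_pos: [0.599, 0.1871, 0.0428]
tool_rot: [0.0, -0.175, 0.985, -0.0]
contact_force: [-0.1, 1.3, -0.9]
width: 0.0236
gripper_force: 25.0
300 397 444 506 548 black R [-7.8 68.4] brass R [ -7.9 124.5] brass L [ -7.9 101.3]
310 397 443 492 547 black R [-13.7  68.4] brass R [-13.8 125. ] brass L [-13.8  94.5]
[29.50488277 84.41658907 34.68984482]
```

```bash
python3 -m inch '[{"xyz":[0,0.004,0.03],"rotation":[0,0,0],"gripper":-1},{"xyz":[0,0.004,0.05],"rotation":[0,0,0],"gripper":-1},{"xyz":[0,0.004,0.05],"rotation":[0,0,0],"gripper":-1}]'
python3 -m inch '[{"xyz":[0,0,0.01],"rotation":[0,0,0],"gripper":-1},{"xyz":[0,0,0.01],"rotation":[0,0,0],"gripper":-1}]'
```

```text
time: 14.08
tcp_pos: [0.5984, 0.188, 0.0375]
tool_rot: [-0.0, -0.176, 0.984, -0.0]
contact_force: [-0.2, -0.9, -1.3]
width: 0.0236
gripper_force: 25.0
time: 14.25
tcp_pos: [0.5984, 0.1881, 0.0374]
tool_rot: [0.0, -0.176, 0.984, -0.0]
contact_force: [-1.5, -1.2, 5.7]
width: 0.0236
gripper_force: 25.0
```

Contact is at the expected height. Sliding in.

```bash
python3 -m inch '[{"xyz":[-0.05,0,0],"rotation":[0,0,0],"gripper":-1},{"xyz":[-0.1,0,0],"rotation":[0,0,0],"gripper":-1},{"xyz":[-0.1,0,0],"rotation":[0,0,0],"gripper":-1}]'
python3 -m inch '[{"xyz":[-0.03,0,0],"rotation":[0,0,0],"gripper":-1},{"xyz":[-0.06,0,0],"rotation":[0,0,0],"gripper":-1},{"xyz":[-0.09,0,0],"rotation":[0,0,0],"gripper":-1},{"xyz":[-0.09,0,0],"rotation":[0,0,0],"gripper":-1}]'
python3 -m inch '[{"xyz":[-0.02,0,0],"rotation":[0,0,0],"gripper":-1},{"xyz":[-0.04,0,0],"rotation":[0,0,0],"gripper":-1},{"xyz":[-0.04,0,0],"rotation":[0,0,0],"gripper":-1}]'
```

```text
time: 14.5
tcp_pos: [0.6083, 0.1922, 0.0374]
tool_rot: [0.0, -0.176, 0.984, 0.0]
contact_force: [-0.8, -0.8, 5.2]
width: 0.0237
gripper_force: 25.0
time: 14.83
tcp_pos: [0.6161, 0.1952, 0.0374]
tool_rot: [0.0, -0.176, 0.984, 0.0]
contact_force: [-2.3, -0.8, 5.5]
width: 0.0237
gripper_force: 25.0
time: 15.08
tcp_pos: [0.6196, 0.1965, 0.0374]
tool_rot: [-0.0, -0.176, 0.984, 0.0]
contact_force: [-2.8, -0.6, 6.0]
width: 0.0235
gripper_force: 25.0
```

```bash
python3 -m inch '[{"xyz":[-0.01,0,0],"rotation":[0,0,0],"gripper":-1},{"xyz":[-0.02,0,0],"rotation":[0,0,0],"gripper":-1},{"xyz":[-0.02,0,0],"rotation":[0,0,0],"gripper":-1}]'
python3 -m inch '[{"xyz":[-0.01,0,0],"rotation":[0,0,0],"gripper":-1},{"xyz":[-0.02,0,0],"rotation":[0,0,0],"gripper":-1},{"xyz":[-0.02,0,0],"rotation":[0,0,0],"gripper":-1}]'
python3 -m inch '[{"xyz":[-0.01,0,0],"rotation":[0,0,0],"gripper":-1},{"xyz":[-0.01,0,0],"rotation":[0,0,0],"gripper":-1}]'
```

```text
time: 15.33
tcp_pos: [0.6213, 0.1971, 0.0374]
tool_rot: [-0.0, -0.176, 0.984, 0.0]
contact_force: [-3.2, -2.1, 6.7]
width: 0.0234
gripper_force: 25.0
time: 15.58
tcp_pos: [0.6214, 0.1971, 0.0374]
tool_rot: [-0.002, -0.176, 0.984, -0.001]
contact_force: [-9.4, -3.8, 10.3]
width: 0.0235
gripper_force: 25.0
time: 15.75
tcp_pos: [0.6214, 0.1972, 0.0374]
tool_rot: [-0.003, -0.176, 0.984, -0.001]
contact_force: [-11.2, -5.6, 13.3]
width: 0.0237
gripper_force: 25.0
```

It stopped firmly after 24.7 mm, so the block is home. I relax the push, release and rise.

```bash
python3 -m inch '[{"xyz":[0.01,0,-0.005],"rotation":[0,0,0],"gripper":-0.7},{"xyz":[0.01,0,-0.005],"rotation":[0,0,0],"gripper":-0.2},{"xyz":[0.01,0,-0.005],"rotation":[0,0,0],"gripper":-0.2},{"xyz":[0.01,0,-0.005],"rotation":[0,0,0],"gripper":-0.2}]'
python3 -m inch '[{"xyz":[0.04,0,-0.4],"rotation":[0,0,0],"gripper":-0.2},{"xyz":[0.04,0,-0.8],"rotation":[0,0,0],"gripper":-0.2},{"xyz":[0.04,0,-1],"rotation":[0,0,0],"gripper":-0.2},{"xyz":[0.04,0,-1],"rotation":[0,0,0],"gripper":-0.2}]'
python3 - <<'E'
from h import *
i=vision.camera_info("wrist"); im=vision.read_camera("wrist"); cv2.imwrite("pics/w11.png",im[:,:,::-1]); np.savez("w11.npz",**i)
a=im[:340,:,::-1]
s=vision.read_camera("side"); b=cv2.resize(s[190:290,300:440],(640,457),interpolation=cv2.INTER_CUBIC)[100:360,:,::-1]
cv2.imwrite("pics/m11.png",np.vstack([b,a]))
for n,lo,hi,box,z in [("brass",(20,130,60),(35,255,255),(0,0,260,200),.016)]:
    m=mask(im,lo,hi,box); c=big(m); q=rect(i,c,z); print(n,cv2.contourArea(c),cv2.boundingRect(c),np.round(q[0],4),np.round(q[1],1),round(q[2],3))
E
```

```text
time: 16.08
tcp_pos: [0.6241, 0.1972, 0.0369]
tool_rot: [0.0, -0.176, 0.984, 0.0]
contact_force: [-0.4, -0.5, -0.4]
width: 0.0367
gripper_force: 0.0
time: 16.42
tcp_pos: [0.6222, 0.1978, 0.1425]
tool_rot: [0.004, -0.176, 0.984, 0.001]
contact_force: [0.2, 1.5, 0.3]
width: 0.0366
gripper_force: 0.0
brass 1266.5 (112, 0, 46, 40) [0.5182 0.022 ] [27.8 25.6] -1.151
```

View pics/m11.png

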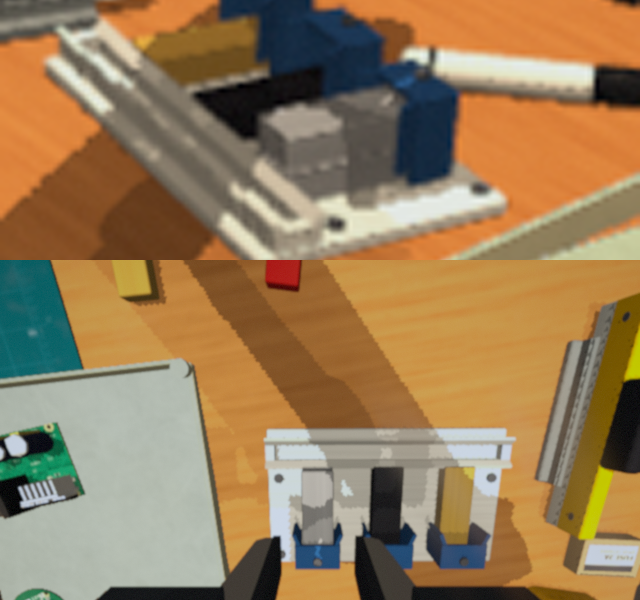

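The steel block lies flat on its master, near ends flush, under the hood at (318,505). Next is the brass block.

```bash
python3 -c "
from h import *
plan([.49,.006,.14],.45+np.pi)"
python3 -m inch '[{"xyz":[0.95,-0.67,0],"rotation":[0,0,-0.015],"gripper":0},{"xyz":[0.95,-0.67,0],"rotation":[0,0,-0.015],"gripper":0},{"xyz":[0.95,-0.67,0],"rotation":[0,0,-0.015],"gripper":0},{"xyz":[0.95,-0.67,0],"rotation":[0,0,-0.015],"gripper":0}]' >/dev/null
python3 -m inch '[{"xyz":[0.9,-0.75,0],"rotation":[0,0,0],"gripper":0},{"xyz":[0.9,-0.75,0],"rotation":[0,0,0],"gripper":0},{"xyz":[0.9,-0.75,0],"rotation":[0,0,0],"gripper":0},{"xyz":[0.9,-0.75,0],"rotation":[0,0,0],"gripper":0},{"xyz":[0.9,-0.75,0],"rotation":[0,0,0],"gripper":0}]'
python3 - <<'E'
from h import *
plan([.49,.006,.11],.45+np.pi)
i=vision.camera_info("wrist"); im=vision.read_camera("wrist"); cv2.imwrite("pics/w12.png",im[:,:,::-1])
m=mask(im,(20,110,60),(35,255,255),(150,0,500,320)); c=big(m); q=rect(i,c,.016); print(cv2.contourArea(c),cv2.boundingRect(c),q)
E
```

```text
shift [ 1.881 -1.33  -0.027] turn [-0.0001  0.0002 -0.0155] q7 0.88
time: 17.27
tcp_pos: [0.5047, -0.0086, 0.1356]
tool_rot: [-0.001, -0.22, 0.976, 0.0]
contact_force: [0.1, -0.1, 0.6]
width: 0.0457
gripper_force: 0.0
shift [0.07  0.195 0.257] turn [ 0.0002 -0.0003 -0.0011] q7 1.14
2353.0 (327, 197, 31, 84) (array([0.49619727, 0.00880921]), (68.91244506835938, 23.684114456176758), np.float64(0.44807755248561776))
```

```bash
python3 -m inch '[{"xyz":[0.08,0.19,0.25],"rotation":[0,0,-0.001],"gripper":0},{"xyz":[0.08,0.19,0.25],"rotation":[0,0,-0.001],"gripper":0},{"xyz":[0.08,0.19,0.25],"rotation":[0,0,-0.001],"gripper":0},{"xyz":[0.08,0.19,0.25],"rotation":[0,0,-0.001],"gripper":0}]'
python3 - <<'E'
from h import *
t,r=pose();i=vision.camera_info("wrist"); im=vision.read_camera("wrist"); cv2.imwrite("pics/w13.png",im[:,:,::-1])
m=mask(im,(20,110,60),(35,255,255),(200,100,450,340)); c=big(m); q=rect(i,c,.016); print(cv2.contourArea(c),cv2.boundingRect(c),q,r.inv().apply(np.r_[q[0],.016]-t)*1000)
plan([*(q[0]-.008*np.array([np.cos(q[2]),np.sin(q[2])])),.013],q[2]+np.pi)
E
```

```text
time: 17.65
tcp_pos: [0.4909, 0.0084, 0.1125]
tool_rot: [0.0, -0.226, 0.974, 0.0]
contact_force: [0.7, -0.4, -0.6]
width: 0.0458
gripper_force: 0.0
2688.5 (299, 207, 33, 91) (array([0.4960163 , 0.00862255]), (70.05674743652344, 23.70017433166504), np.float64(0.44115273444016667)) [-4.64967305 -2.1047816  96.54457058]
shift [ 0.035 -0.016  0.997] turn [-0.      0.0002  0.0022] q7 1.09
```

```bash
python3 -m inch '[{"xyz":[0.035,-0.016,0.4],"rotation":[0,0,0.002],"gripper":0},{"xyz":[0.035,-0.016,0.7],"rotation":[0,0,0.002],"gripper":0},{"xyz":[0.035,-0.016,0.85],"rotation":[0,0,0.002],"gripper":0},{"xyz":[0.035,-0.016,0.95],"rotation":[0,0,0.002],"gripper":0},{"xyz":[0.035,-0.016,0.99],"rotation":[0,0,0.002],"gripper":0},{"xyz":[0.035,-0.016,0.99],"rotation":[0,0,0.002],"gripper":0}]'
python3 -m inch '[{"xyz":[0,0,0],"rotation":[0,0,0],"gripper":-1},{"xyz":[0,0,0],"rotation":[0,0,0],"gripper":-1},{"xyz":[0,0,0],"rotation":[0,0,0],"gripper":-1},{"xyz":[0,0,0],"rotation":[0,0,0],"gripper":-1},{"xyz":[0,0,0],"rotation":[0,0,0],"gripper":-1},{"xyz":[0,0,0],"rotation":[0,0,0],"gripper":-1}]' 25
python3 -m inch '[{"xyz":[0,0,-0.2],"rotation":[0,0,0],"gripper":-1},{"xyz":[0,0,-0.5],"rotation":[0,0,0],"gripper":-1},{"xyz":[0,0,-0.95],"rotation":[0,0,0],"gripper":-1},{"xyz":[0,0,-0.95],"rotation":[0,0,0],"gripper":-1},{"xyz":[0,0,-0.95],"rotation":[0,0,0],"gripper":-1}]'
```

```text
time: 18.2
tcp_pos: [0.4881, 0.0046, 0.0132]
tool_rot: [0.0, -0.219, 0.976, 0.0]
contact_force: [0.2, -0.1, 0.3]
width: 0.0457
gripper_force: 0.0
time: 18.7
tcp_pos: [0.488, 0.0043, 0.0138]
tool_rot: [0.001, -0.219, 0.976, -0.0]
contact_force: [-0.1, -0.9, 6.6]
width: 0.0236
gripper_force: 25.0
time: 19.12
tcp_pos: [0.4887, 0.0042, 0.1098]
tool_rot: [0.002, -0.218, 0.976, -0.001]
contact_force: [-0.0, 0.7, -1.7]
width: 0.0237
gripper_force: 25.0
```

```bash
python3 -c "
from h import *
plan([.559,.2935,.11],.354+np.pi)"
python3 -m inch '[{"xyz":[-0.65,0.8,0],"rotation":[0,0,0.0135],"gripper":-1},{"xyz":[-0.65,0.8,0],"rotation":[0,0,0.0135],"gripper":-1},{"xyz":[-0.65,0.8,0],"rotation":[0,0,0.0135],"gripper":-1},{"xyz":[-0.65,0.8,0],"rotation":[0,0,0.0135],"gripper":-1}]' >/dev/null
python3 -m inch '[{"xyz":[-0.65,0.8,0],"rotation":[0,0,0],"gripper":-1},{"xyz":[-0.65,0.8,0],"rotation":[0,0,0],"gripper":-1},{"xyz":[-0.65,0.8,0],"rotation":[0,0,0],"gripper":-1},{"xyz":[-0.65,0.8,0],"rotation":[0,0,0],"gripper":-1}]' >/dev/null
python3 -c "
from h import *
plan([.559,.2935,.11],.354+np.pi)"
```

```text
shift [-1.869e+00  2.317e+00 -1.000e-03] turn [-0.0003  0.0005  0.0138] q7 1.08
shift [-0.443  0.768 -0.028] turn [ 0.0004 -0.      0.0011] q7 0.76
```

Now to z ≈ 0.05 over the brass lane, then measure the lane using the black master and plate edge.

```bash
python3 -m inch '[{"xyz":[-0.44,0.77,0],"rotation":[0,0,0.001],"gripper":-1},{"xyz":[-0.44,0.77,0],"rotation":[0,0,0.001],"gripper":-1},{"xyz":[-0.44,0.77,0],"rotation":[0,0,0.001],"gripper":-1},{"xyz":[-0.44,0.77,0.2],"rotation":[0,0,0.001],"gripper":-1},{"xyz":[-0.44,0.77,0.4],"rotation":[0,0,0.001],"gripper":-1},{"xyz":[-0.44,0.77,0.56],"rotation":[0,0,0.001],"gripper":-1},{"xyz":[-0.44,0.77,0.56],"rotation":[0,0,0.001],"gripper":-1}]'
python3 - <<'E'
from lanes import *
plan([.559,.2935,.0375],.354+np.pi)
t,r=pose();i=vision.camera_info("wrist"); im=vision.read_camera("wrist"); cv2.imwrite("pics/w14.png",im[:,:,::-1])
hsv=cv2.cvtColor(im,cv2.COLOR_RGB2HSV)
for row in (290,300,310):
    g=np.where(hsv[row,130:270,2]<75)[0]+130
    print(row,np.split(g,np.where(np.diff(g)>1)[0]+1)[0][[0,-1]],T(i,r,t,g[0],row,.024).round(1), g[-5:])
col=hsv[180:270,200]; print([(k+180,*x[1:]) for k,x in enumerate(col.tolist())][::3])
E
```

```text
time: 20.37
tcp_pos: [0.5577, 0.2849, 0.046]
tool_rot: [-0.004, -0.173, 0.985, -0.002]
contact_force: [-0.7, -0.4, -2.2]
width: 0.0237
gripper_force: 25.0
shift [-0.042  0.076  0.084] turn [-0.0005 -0.0013 -0.001 ] q7 0.64Traceback (most recent call last):
  File "<stdin>", line 7, in <module>
IndexError: index 0 is out of bounds for axis 0 with size 0
```

```bash
python3 -m inch '[{"xyz":[0,0.076,0],"rotation":[0,0,-0.001],"gripper":-1},{"xyz":[0,0.076,0],"rotation":[0,0,-0.001],"gripper":-1},{"xyz":[0,0.076,0],"rotation":[0,0,-0.001],"gripper":-1},{"xyz":[0,0.076,0],"rotation":[0,0,-0.001],"gripper":-1}]'
python3 - <<'E'
from lanes import *
plan([.559,.2935,.0375],.354+np.pi)
t,r=pose();i=vision.camera_info("wrist"); im=vision.read_camera("wrist"); cv2.imwrite("pics/w14.png",im[:,:,::-1]); np.savez("w14.npz",**i)
hsv=cv2.cvtColor(im,cv2.COLOR_RGB2HSV)
print(proj(i,[t+r.apply([-.01,-.068,t[2]-.024]),t+r.apply([-.01,-.044,t[2]-.024]),t+r.apply([.03,-.05,t[2]-.008])]))
for row in (295,305): print(row,list(enumerate(hsv[row,150:280:3,2].tolist())))
print([(k+190,*x[1:]) for k,x in enumerate(hsv[190:270,225].tolist())][::3])
E
```

```text
time: 20.75
tcp_pos: [0.5573, 0.297, 0.053]
tool_rot: [0.001, -0.177, 0.984, 0.0]
contact_force: [-0.2, -0.4, -1.0]
width: 0.0238
gripper_force: 25.0
shift [-0.004 -0.039  0.155] turn [0.     0.0002 0.0004] q7 0.64
[[198.44799458 296.71867923]
 [240.62218162 296.66428681]
 [232.13047685 222.03697873]]
295 [(0, 216), (1, 215), (2, 216), (3, 216), (4, 235), (5, 238), (6, 239), (7, 238), (8, 239), (9, 239), (10, 239), (11, 239), (12, 240), (13, 238), (14, 128), (15, 48), (16, 48), (17, 47), (18, 51), (19, 47), (20, 45), (21, 49), (22, 51), (23, 47), (24, 31), (25, 29), (26, 28), (27, 34), (28, 18), (29, 31), (30, 202), (31, 212), (32, 188), (33, 188), (34, 187), (35, 188), (36, 159), (37, 82), (38, 80), (39, 80), (40, 83), (41, 79), (42, 80), (43, 78)]
305 [(0, 204), (1, 214), (2, 214), (3, 214), (4, 217), (5, 253), (6, 253), (7, 253), (8, 252), (9, 253), (10, 253), (11, 253), (12, 253), (13, 253), (14, 210), (15, 49), (16, 48), (17, 53), (18, 51), (19, 48), (20, 53), (21, 52), (22, 49), (23, 54), (24, 39), (25, 32), (26, 29), (27, 39), (28, 23), (29, 16), (30, 187), (31, 214), (32, 214), (33, 215), (34, 150), (35, 79), (36, 80), (37, 80), (38, 80), (39, 78), (40, 79), (41, 79), (42, 79), (43, 46)]
[(190, 172, 156), (193, 175, 153), (196, 173, 150), (199, 173, 153), (202, 174, 154), (205, 171, 154), (208, 176, 152), (211, 173, 153), (214, 174, 152), (217, 176, 151), (220, 177, 151), (223, 94, 138), (226, 27, 171), (229, 26, 188), (232, 27, 189), (235, 27, 189), (238, 30, 145), (241, 28, 165), (244, 28, 174), (247, 25, 144), (250, 11, 235), (253, 12, 240), (256, 19, 247), (259, 24, 253), (262, 20, 248), (265, 10, 206), (268, 28, 162)]
```

```bash
python3 -m inch '[{"xyz":[0,-0.037,0.04],"rotation":[0,0,0],"gripper":-1},{"xyz":[0,-0.037,0.09],"rotation":[0,0,0],"gripper":-1},{"xyz":[0,-0.037,0.12],"rotation":[0,0,0],"gripper":-1},{"xyz":[0,-0.037,0.12],"rotation":[0,0,0],"gripper":-1}]'
python3 - <<'E'
from lanes import *
plan([.559,.2935,.0378],.354+np.pi)
t,r=pose();i=vision.camera_info("wrist"); im=vision.read_camera("wrist"); hsv=cv2.cvtColor(im,cv2.COLOR_RGB2HSV)
for row in (300,308):
    g=np.where(hsv[row,150:250,2]<120)[0][0]+150; print(g,T(i,r,t,g,row,.024).round(1))
E
```

```text
time: 21.13
tcp_pos: [0.5579, 0.2925, 0.0389]
tool_rot: [-0.001, -0.177, 0.984, -0.0]
contact_force: [-0.1, 0.2, -2.3]
width: 0.0237
gripper_force: 25.0
shift [-0.014  0.005  0.011] turn [-0.0001 -0.0002  0.0003] q7 0.64
191 [ -5.9 -67.1  14.9]
192 [-10.5 -67.   14.9]
```

```bash
python3 -m inch '[{"xyz":[0,0.006,0.01],"rotation":[0,0,0],"gripper":-1},{"xyz":[0,0.006,0.02],"rotation":[0,0,0],"gripper":-1},{"xyz":[0,0.006,0.02],"rotation":[0,0,0],"gripper":-1}]'
```

```text
time: 21.43
tcp_pos: [0.5579, 0.294, 0.038]
tool_rot: [0.0, -0.177, 0.984, 0.0]
contact_force: [-0.1, -0.1, -1.5]
width: 0.0236
gripper_force: 25.0
```

```bash
python3 -m inch '[{"xyz":[0,-0.005,0.006],"rotation":[0,0,0],"gripper":-1},{"xyz":[0,-0.005,0.012],"rotation":[0,0,0],"gripper":-1},{"xyz":[0,-0.005,0.012],"rotation":[0,0,0],"gripper":-1}]'
python3 -m inch '[{"xyz":[-0.05,0,0],"rotation":[0,0,0],"gripper":-1},{"xyz":[-0.1,0,0],"rotation":[0,0,0],"gripper":-1},{"xyz":[-0.1,0,0],"rotation":[0,0,0],"gripper":-1}]'
python3 -c "
from h import *
plan([.5825,.3023,.0378],.354+np.pi)"
```

```text
time: 21.68
tcp_pos: [0.558, 0.2939, 0.0379]
tool_rot: [0.0, -0.177, 0.984, 0.0]
contact_force: [-2.5, -0.4, 4.8]
width: 0.0238
gripper_force: 25.0
time: 21.93
tcp_pos: [0.5681, 0.2976, 0.0379]
tool_rot: [0.001, -0.177, 0.984, 0.0]
contact_force: [-0.0, 1.0, 4.3]
width: 0.0236
gripper_force: 25.0
shift [-0.152 -0.006  0.002] turn [0.0001 0.0002 0.0003] q7 0.65
```

```bash
python3 -m inch '[{"xyz":[-0.04,-0.003,0],"rotation":[0,0,0],"gripper":-1},{"xyz":[-0.08,-0.003,0],"rotation":[0,0,0],"gripper":-1},{"xyz":[-0.12,-0.003,0],"rotation":[0,0,0],"gripper":-1},{"xyz":[-0.12,-0.003,0],"rotation":[0,0,0],"gripper":-1}]'
python3 -m inch '[{"xyz":[-0.02,0,0],"rotation":[0,0,0],"gripper":-1},{"xyz":[-0.03,0,0],"rotation":[0,0,0],"gripper":-1},{"xyz":[-0.03,0,0],"rotation":[0,0,0],"gripper":-1}]'
python3 -m inch '[{"xyz":[-0.01,0,0],"rotation":[0,0,0],"gripper":-1},{"xyz":[-0.02,0,0],"rotation":[0,0,0],"gripper":-1},{"xyz":[-0.02,0,0],"rotation":[0,0,0],"gripper":-1}]'
python3 -m inch '[{"xyz":[-0.01,0,0],"rotation":[0,0,0],"gripper":-1},{"xyz":[-0.01,0,0],"rotation":[0,0,0],"gripper":-1}]'
```

```text
time: 22.27
tcp_pos: [0.5789, 0.3015, 0.0379]
tool_rot: [0.0, -0.177, 0.984, 0.0]
contact_force: [-1.8, -0.9, 5.8]
width: 0.0239
gripper_force: 25.0
time: 22.52
tcp_pos: [0.581, 0.3023, 0.0379]
tool_rot: [-0.0, -0.177, 0.984, 0.0]
contact_force: [-3.9, -0.4, 8.0]
width: 0.0236
gripper_force: 25.0
time: 22.77
tcp_pos: [0.5826, 0.3028, 0.0379]
tool_rot: [-0.001, -0.177, 0.984, 0.0]
contact_force: [-4.9, -1.3, 7.5]
width: 0.0238
gripper_force: 25.0
time: 22.93
tcp_pos: [0.5826, 0.3029, 0.0379]
tool_rot: [-0.001, -0.178, 0.984, -0.0]
contact_force: [-6.1, -3.3, 9.2]
width: 0.0241
gripper_force: 25.0
```

```bash
python3 -m inch '[{"xyz":[-0.01,0,0],"rotation":[0,0,0],"gripper":-1},{"xyz":[-0.02,0,0],"rotation":[0,0,0],"gripper":-1},{"xyz":[-0.02,0,0],"rotation":[0,0,0],"gripper":-1}]'
python3 -m inch '[{"xyz":[0.01,0,-0.005],"rotation":[0,0,0],"gripper":-0.7},{"xyz":[0.01,0,-0.005],"rotation":[0,0,0],"gripper":-0.2},{"xyz":[0.01,0,-0.005],"rotation":[0,0,0],"gripper":-0.2},{"xyz":[0.01,0,-0.005],"rotation":[0,0,0],"gripper":-0.2}]'
python3 -m inch '[{"xyz":[0.04,0,-0.4],"rotation":[0,0,0],"gripper":-0.2},{"xyz":[0.04,0,-0.8],"rotation":[0,0,0],"gripper":-0.2},{"xyz":[0.04,0,-1],"rotation":[0,0,0],"gripper":-0.2},{"xyz":[0.04,0,-1],"rotation":[0,0,0],"gripper":-0.2}]'
python3 - <<'E'
from lanes import *
t,r=pose();i=vision.camera_info("wrist"); im=vision.read_camera("wrist"); cv2.imwrite("pics/w15.png",im[:,:,::-1])
i2=vision.camera_info("top"); im2=vision.read_camera("top"); cv2.imwrite("pics/top15.png",im2[:,:,::-1])
hsv=cv2.cvtColor(im,cv2.COLOR_RGB2HSV)
# block home corners (near end) predicted from TCP home: project lanes' near-end top edges, base x=-19.5,z=.040
O=None
print(observe()["tcp_pos"])
m=mask(im,(18,100,60),(35,255,255),(270,150,370,340)); c=big(m); q=rect(i,c,.040); print(cv2.boundingRect(c),q)
plan([.4923,.3699,.16],.273+np.pi)
E
```

```text
time: 23.18
tcp_pos: [0.5827, 0.3029, 0.0379]
tool_rot: [-0.003, -0.178, 0.984, -0.001]
contact_force: [-12.4, -6.5, 12.9]
width: 0.0241
gripper_force: 25.0
time: 23.52
tcp_pos: [0.5859, 0.3029, 0.0372]
tool_rot: [0.0, -0.177, 0.984, -0.0]
contact_force: [-0.2, -0.3, 0.6]
width: 0.0366
gripper_force: 0.0
time: 23.85
tcp_pos: [0.5837, 0.3038, 0.1428]
tool_rot: [0.004, -0.177, 0.984, 0.002]
contact_force: [1.1, 0.9, -1.0]
width: 0.0367
gripper_force: 0.0
[0.58234298 0.30159092 0.13777116]
(302, 207, 31, 76) (array([0.58474738, 0.30379437]), (59.10213851928711, 23.405452728271484), np.float64(0.3536096026927047))
shift [ 0.606  0.954 -0.224] turn [-0.0001  0.0002  0.0132] q7 0.73
```

Brass is home: it held firm under about 14 N. Now back to the gate.

```bash
python3 -m inch '[{"xyz":[0.6,0.95,-0.2],"rotation":[0,0,0.013],"gripper":0},{"xyz":[0.6,0.95,-0.2],"rotation":[0,0,0.013],"gripper":0},{"xyz":[0.6,0.95,-0.2],"rotation":[0,0,0.013],"gripper":0},{"xyz":[0.6,0.95,-0.2],"rotation":[0,0,0.013],"gripper":0},{"xyz":[0.6,0.95,-0.2],"rotation":[0,0,0.013],"gripper":0}]'
python3 - <<'E'
from lanes import *
plan([.4923,.3699,.0577],.273+np.pi)
t,r=pose();i=vision.camera_info("wrist"); im=vision.read_camera("wrist"); cv2.imwrite("pics/w16.png",im[:,:,::-1])
m=mask(im,(20,170,60),(35,255,255),(260,20,380,260)); c=big(m); q=rect(i,c,.052); print(cv2.boundingRect(c),q, r.inv().apply(np.r_[q[0],.052]-t)*1000)
E
```

```text
time: 24.37
tcp_pos: [0.4906, 0.3706, 0.1563]
tool_rot: [-0.0, -0.139, 0.99, -0.001]
contact_force: [0.2, -0.9, 0.5]
width: 0.0459
gripper_force: 0.0
shift [-0.015 -0.011  0.986] turn [-0.0002 -0.0002  0.0009] q7 0.47
(308, 136, 18, 79) (array([0.44103275, 0.3555007 ]), (55.880123138427734, 12.210177421569824), np.float64(0.28263442885030265)) [ 51.73196282  -0.81322887 104.36494023]
```

```bash
python3 -m inch '[{"xyz":[-0.04,-0.01,0.4],"rotation":[0,0,0],"gripper":0},{"xyz":[-0.04,-0.01,0.7],"rotation":[0,0,0],"gripper":0},{"xyz":[-0.04,-0.01,0.88],"rotation":[0,0,0],"gripper":0},{"xyz":[-0.04,-0.01,0.98],"rotation":[0,0,0],"gripper":0},{"xyz":[-0.04,-0.01,0.98],"rotation":[0,0,0],"gripper":0}]'
python3 -m inch '[{"xyz":[0,0,0],"rotation":[0,0,0],"gripper":-1},{"xyz":[0,0,0],"rotation":[0,0,0],"gripper":-1},{"xyz":[0,0,0],"rotation":[0,0,0],"gripper":-1},{"xyz":[0,0,0],"rotation":[0,0,0],"gripper":-1},{"xyz":[0,0,0],"rotation":[0,0,0],"gripper":-1},{"xyz":[0,0,0],"rotation":[0,0,0],"gripper":-1},{"xyz":[0,0,0],"rotation":[0,0,0],"gripper":-1},{"xyz":[0,0,0],"rotation":[0,0,0],"gripper":-1}]' 30
```

```text
time: 24.83
tcp_pos: [0.4962, 0.3684, 0.0567]
tool_rot: [-0.002, -0.136, 0.991, -0.001]
contact_force: [0.1, -1.1, 0.1]
width: 0.0462
gripper_force: 0.0
time: 25.5
tcp_pos: [0.4966, 0.3707, 0.0601]
tool_rot: [0.0, -0.137, 0.991, 0.001]
contact_force: [1.0, 1.0, 3.7]
width: 0.0118
gripper_force: 29.9
```

```bash
python3 -m inch '[{"xyz":[0,0,-0.1],"rotation":[0,0,0],"gripper":-1},{"xyz":[0,0,-0.2],"rotation":[0,0,0],"gripper":-1},{"xyz":[0,0,-0.5],"rotation":[0,0,0],"gripper":-1},{"xyz":[0,0,-0.9],"rotation":[0,0,0],"gripper":-1},{"xyz":[0,0,-1],"rotation":[0,0,0],"gripper":-1},{"xyz":[0,0,-1],"rotation":[0,0,0],"gripper":-1}]'
python3 -c "
from h import *
plan([.5699,.2381,.17],.3525+np.pi/2)"
```

```text
time: 26.0
tcp_pos: [0.4975, 0.371, 0.1633]
tool_rot: [0.003, -0.137, 0.991, 0.001]
contact_force: [0.4, 1.0, -2.2]
width: 0.0117
gripper_force: 29.9
shift [-0.337 -1.475 -0.066] turn [0.0008 0.0005 0.2376] q7 0.48
```

```bash
python3 -m inch '[{"xyz":[-0.3,-0.95,-0.1],"rotation":[0,0,0.14],"gripper":-1},{"xyz":[-0.3,-0.95,-0.1],"rotation":[0,0,0.14],"gripper":-1},{"xyz":[-0.3,-0.95,-0.1],"rotation":[0,0,0.14],"gripper":-1},{"xyz":[-0.3,-0.95,-0.1],"rotation":[0,0,0.14],"gripper":-1},{"xyz":[-0.3,-0.95,-0.1],"rotation":[0,0,0.14],"gripper":-1},{"xyz":[-0.3,-0.95,-0.1],"rotation":[0,0,0.14],"gripper":-1},{"xyz":[-0.3,-0.95,-0.1],"rotation":[0,0,0.14],"gripper":-1},{"xyz":[-0.3,-0.95,-0.1],"rotation":[0,0,0.14],"gripper":-1}]'
python3 -c "
from h import *
plan([.5699,.2381,.16],.3525+np.pi/2)"
```

```text
time: 26.67
tcp_pos: [0.5507, 0.2853, 0.1681]
tool_rot: [-0.0, 0.3, 0.954, -0.002]
contact_force: [-0.2, -0.1, -1.4]
width: 0.0117
gripper_force: 29.9
shift [-0.427 -0.277  0.082] turn [-0.0004  0.0003  0.097 ] q7 -0.15
```

```bash
python3 -m inch '[{"xyz":[-0.43,-0.28,0.08],"rotation":[0,0,0.097],"gripper":-1},{"xyz":[-0.43,-0.28,0.08],"rotation":[0,0,0.097],"gripper":-1},{"xyz":[-0.43,-0.28,0.08],"rotation":[0,0,0.097],"gripper":-1},{"xyz":[-0.43,-0.28,0.08],"rotation":[0,0,0.097],"gripper":-1},{"xyz":[-0.43,-0.28,0.08],"rotation":[0,0,0.097],"gripper":-1},{"xyz":[-0.43,-0.28,0.08],"rotation":[0,0,0.097],"gripper":-1},{"xyz":[-0.43,-0.28,0.08],"rotation":[0,0,0.097],"gripper":-1}]'
python3 -c "
from h import *
plan([.5699,.2381,.1],.3525+np.pi/2)"
```

```text
time: 27.25
tcp_pos: [0.5701, 0.2387, 0.1606]
tool_rot: [0.0, 0.568, 0.823, -0.001]
contact_force: [0.9, -0.7, -1.2]
width: 0.0119
gripper_force: 29.9
shift [-0.004 -0.003  0.606] turn [-0.0002  0.0002  0.0015] q7 -0.61
```

```bash
python3 -m inch '[{"xyz":[0,0,0.3],"rotation":[0,0,0.001],"gripper":-1},{"xyz":[0,0,0.6],"rotation":[0,0,0.001],"gripper":-1},{"xyz":[0,0,0.6],"rotation":[0,0,0.001],"gripper":-1},{"xyz":[0,0,0.6],"rotation":[0,0,0.001],"gripper":-1}]'
python3 - <<'E'
from lanes import *
plan([.5699,.2381,.0601],.3525+np.pi/2)
t,r=pose();i=vision.camera_info("wrist"); im=vision.read_camera("wrist"); cv2.imwrite("pics/w17.png",im[:,:,::-1]); np.savez("w17.npz",**i)
hsv=cv2.cvtColor(im,cv2.COLOR_RGB2HSV)
for row in (130,160,190):
    s=hsv[row]; print(row,[(k,*s[k].tolist()) for k in range(270,350,3)])
    a=[k for k in range(250,310) if s[k,1]<90]; b=[k for k in range(330,600) if s[k,1]<90]
    print(a[:1],b[-1:],T(i,r,t,a[0],row,.008).round(1),T(i,r,t,b[-1]+1,row,.008).round(1)) if a and b else print("none")
print(proj(i,[t+r.apply([x,y,t[2]-.022]) for x in (.06,) for y in (-.007,.007,-.018)]), proj(i,[t+r.apply([.084,0,.002])]))
E
```

```text
time: 27.58
tcp_pos: [0.5694, 0.2387, 0.1]
tool_rot: [-0.001, 0.572, 0.82, -0.002]
contact_force: [-0.4, -0.1, -1.3]
width: 0.0121
gripper_force: 29.9
shift [-0.008  0.004  0.399] turn [-0.0006 -0.      0.0001] q7 -0.66
130 [(270, 16, 169, 177), (273, 16, 171, 176), (276, 15, 169, 175), (279, 15, 171, 174), (282, 15, 168, 176), (285, 16, 166, 177), (288, 15, 172, 173), (291, 21, 32, 182), (294, 22, 22, 216), (297, 24, 24, 200), (300, 24, 28, 174), (303, 22, 32, 142), (306, 23, 252, 179), (309, 24, 255, 222), (312, 24, 255, 225), (315, 24, 255, 225), (318, 24, 255, 225), (321, 24, 255, 225), (324, 24, 255, 225), (327, 24, 255, 219), (330, 20, 157, 172), (333, 23, 27, 188), (336, 24, 23, 210), (339, 23, 21, 215), (342, 24, 22, 217), (345, 23, 24, 210), (348, 22, 26, 180)]
[290] [462] [ 82.7 -18.9  92.1] [82.6 97.1 91.6]
160 [(270, 16, 170, 176), (273, 15, 172, 176), (276, 15, 171, 177), (279, 16, 172, 176), (282, 15, 170, 177), (285, 16, 174, 177), (288, 15, 172, 179), (291, 15, 68, 170), (294, 24, 23, 211), (297, 22, 23, 212), (300, 24, 28, 172), (303, 23, 29, 147), (306, 23, 236, 186
[... 384 characters left out ...]
171, 149), (276, 15, 173, 149), (279, 15, 176, 149), (282, 15, 176, 149), (285, 15, 171, 151), (288, 14, 173, 153), (291, 14, 100, 148), (294, 22, 24, 204), (297, 22, 23, 209), (300, 22, 26, 189), (303, 23, 27, 150), (306, 22, 209, 181), (309, 24, 255, 215), (312, 24, 255, 223), (315, 24, 255, 224), (318, 24, 255, 224), (321, 24, 255, 226), (324, 24, 255, 225), (327, 24, 255, 217), (330, 19, 122, 161), (333, 20, 65, 137), (336, 21, 172, 181), (339, 21, 172, 193), (342, 21, 172, 194), (345, 22, 173, 193), (348, 21, 174, 193)]
[292] [463] [ 42.6 -18.3  92.1] [ 42.5 101.8  91.6]
[[307.50256187 165.60908776]
 [329.05527711 165.57638129]
 [290.56655821 165.63478832]] [[318.80746554 117.34013968]]
```

The gate lies over the groove within about 0.6 mm. Lowering in steps.

```bash
python3 -m inch '[{"xyz":[0,0,0.15],"rotation":[0,0,0],"gripper":-1},{"xyz":[0,0,0.25],"rotation":[0,0,0],"gripper":-1},{"xyz":[0,0,0.3],"rotation":[0,0,0],"gripper":-1},{"xyz":[0,0,0.3],"rotation":[0,0,0],"gripper":-1}]'
python3 -m inch '[{"xyz":[0,0,0.03],"rotation":[0,0,0],"gripper":-1},{"xyz":[0,0,0.05],"rotation":[0,0,0],"gripper":-1},{"xyz":[0,0,0.05],"rotation":[0,0,0],"gripper":-1}]'
python3 -c "
from h import *
plan([.5699,.2381,.0601],.3525+np.pi/2)"
```

```text
time: 27.97
tcp_pos: [0.5699, 0.2386, 0.07]
tool_rot: [-0.0, 0.573, 0.82, -0.001]
contact_force: [-0.5, 0.2, -1.2]
width: 0.0116
gripper_force: 29.9
time: 28.22
tcp_pos: [0.57, 0.2393, 0.0662]
tool_rot: [-0.0, 0.573, 0.82, -0.0]
contact_force: [-2.3, 0.3, -1.7]
width: 0.012
gripper_force: 30.0
shift [-0.011 -0.005  0.061] turn [-0.0001 -0.     -0.0003] q7 -0.69
```

```bash
python3 -m inch '[{"xyz":[0,0,0.03],"rotation":[0,0,0],"gripper":-1},{"xyz":[0,0,0.05],"rotation":[0,0,0],"gripper":-1},{"xyz":[0,0,0.05],"rotation":[0,0,0],"gripper":-1}]'
python3 -m inch '[{"xyz":[0,0,0.01],"rotation":[0,0,0],"gripper":-1},{"xyz":[0,0,0.02],"rotation":[0,0,0],"gripper":-1},{"xyz":[0,0,0.02],"rotation":[0,0,0],"gripper":-1}]'
```

```text
time: 28.47
tcp_pos: [0.5702, 0.239, 0.0608]
tool_rot: [-0.0, 0.573, 0.819, -0.0]
contact_force: [-2.3, -0.5, -2.1]
width: 0.0121
gripper_force: 30.0
time: 28.72
tcp_pos: [0.5703, 0.2392, 0.0601]
tool_rot: [0.0, 0.573, 0.819, -0.0]
contact_force: [-4.2, -2.5, 4.2]
width: 0.0119
gripper_force: 30.0
```

It bottomed out at exactly the seated height, z 0.0601. Release, rise and check.

```bash
python3 -m inch '[{"xyz":[0,0,0.01],"rotation":[0,0,0],"gripper":-1},{"xyz":[0,0,0.01],"rotation":[0,0,0],"gripper":-1}]'
python3 -m inch '[{"xyz":[0,0,-0.01],"rotation":[0,0,0],"gripper":-0.6},{"xyz":[0,0,-0.01],"rotation":[0,0,0],"gripper":-0.3},{"xyz":[0,0,-0.01],"rotation":[0,0,0],"gripper":-0.2},{"xyz":[0,0,-0.01],"rotation":[0,0,0],"gripper":-0.2},{"xyz":[0,0,-0.01],"rotation":[0,0,0],"gripper":-0.2}]'
python3 -m inch '[{"xyz":[0,0,-0.3],"rotation":[0,0,0],"gripper":-0.2},{"xyz":[0,0,-0.6],"rotation":[0,0,0],"gripper":-0.2},{"xyz":[0,0,-1],"rotation":[0,0,0],"gripper":-0.2},{"xyz":[0,0,-1],"rotation":[0,0,0],"gripper":-0.2},{"xyz":[0,0,-1],"rotation":[0,0,0],"gripper":-0.2}]'
python3 -m inch '[{"xyz":[0,-0.9,-0.9],"rotation":[0,0,0],"gripper":-0.2},{"xyz":[0,-0.9,-0.9],"rotation":[0,0,0],"gripper":-0.2},{"xyz":[0,-0.9,-0.9],"rotation":[0,0,0],"gripper":-0.2},{"xyz":[0,-0.9,-0.9],"rotation":[0,0,0],"gripper":-0.2},{"xyz":[0,-0.9,-0.9],"rotation":[0,0,0],"gripper":-0.2}]'
python3 - <<'E'
from h import *
im=vision.read_camera("wrist"); s=vision.read_camera("side")
b=cv2.resize(s[180:285,270:440],(800,494),interpolation=cv2.INTER_CUBIC)[60:360]
a=cv2.resize(im[60:340],(640,280)); a=cv2.copyMakeBorder(a,0,0,80,80,cv2.BORDER_CONSTANT)
cv2.imwrite("pics/fin.png",np.vstack([b,a])[:,:,::-1])
E
```

```text
time: 28.88
tcp_pos: [0.5704, 0.2393, 0.06]
tool_rot: [0.0, 0.573, 0.819, -0.0]
contact_force: [-5.1, -2.9, 11.5]
width: 0.0118
gripper_force: 30.1
time: 29.3
tcp_pos: [0.5708, 0.2392, 0.0593]
tool_rot: [0.0, 0.573, 0.819, 0.0]
contact_force: [-0.0, -0.1, -0.8]
width: 0.0366
gripper_force: 0.0
time: 29.72
tcp_pos: [0.5718, 0.24, 0.1616]
tool_rot: [0.001, 0.573, 0.819, 0.002]
contact_force: [-1.0, -0.1, -0.8]
width: 0.0368
gripper_force: 0.0
time: 30.13
tcp_pos: [0.4858, 0.2076, 0.2498]
tool_rot: [0.001, 0.573, 0.819, 0.0]
contact_force: [0.8, 0.6, 0.2]
width: 0.0366
gripper_force: 0.0
```

View pics/fin.png

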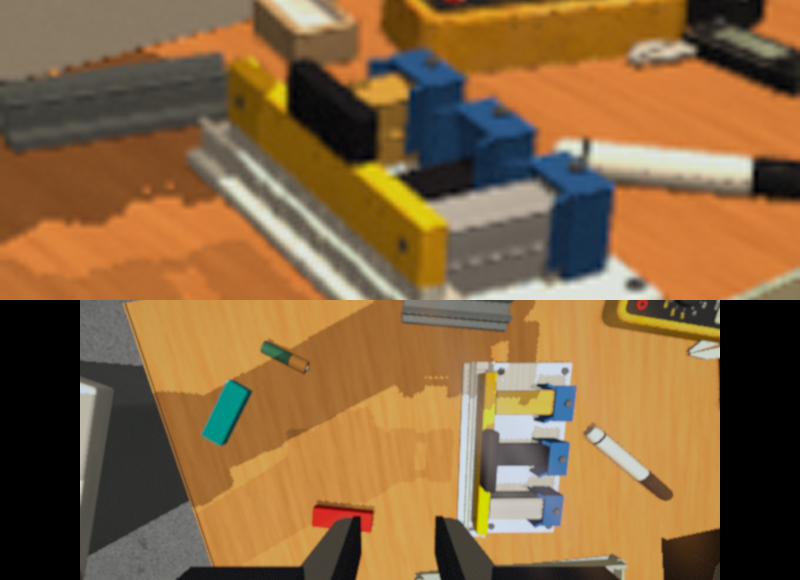

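The gate is seated evenly with steel and brass home behind it. The batteries and marker I can see are in place, no black block exists, and the look-alikes are untouched. Handing in.

```bash
python3 -c "
from bench import order
print(order.close_job())"
```

```text
the job is handed in; nothing more can be done
None
```

I handed the job in at about 30 s: the steel and brass blocks are home under their hoods, the gate is back in the base's groove fully down, there was no black block on the desk, and I left the batteries, marker and look-alikes alone.

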